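Make up a harmonica in the assembly nest, ready for screwing

ROBOT

A 6-joint arm with a two-finger parallel gripper is mounted at the origin on a cart in front of the work surface, level with it; the furniture and walls round the work are solid. World frame = base frame: x ahead of the robot, y to its left, z up, the work surface at z = 0. Lengths are in m, angles in degrees, forces in N, time in s.
With the tool pointing down it reaches from about 0.35 to 0.875 m from the base axis. Payload 4.2 kg.
Tool frame: the origin (TCP) lies midway between the tips of the shut fingers; the grasp point (between the pads) lies r.pinch_z behind it (r.pinch_z is the distance from the TCP to the grasp point, in m); z points along the fingers, y is the direction in which the jaws open and shut (so a half turn about z gives the same grasp; the last joint's range is limited). The gripper opens to 87 mm and grips with 3 to 60 N. Pads are 19 mm wide; open, the fingers measure 117 mm over their backs; the gripper's body (75 mm by 190 mm) begins 51 mm behind the grasp point.
Start: joints at [14.817, 22.042, 0.453, 0, -68.411, -14.817], TCP at [0.625, 0, 0.223] pointing down, gripper open.
Joint ranges: [-179.83, 179.83], [-69.29, 118.12], [-61.27, 80.66], [-181.25, 117.63], [-171.15, -9.14], [-177.46, 177.46]. Speed limits (degrees/s): [159.86, 159.86, 180, 180, 180, 180].

INTERFACE

Orientations are given as a 3x3 rotation matrix whose columns are the frame's x, y, z axes.
In Python, from station import r gives the robot as it stands. The module is installed in compiled form; this text tells all that it offers.
- The arm moves only by the tool play_rows, never from a script. Its argument "deltas" is a list of rows, each a list of 7 numbers: the shift along the tool's x, y, z in units of 25 mm (1.0 is 25 mm), then the turn, a rotation vector about the tool's x, y, z in units of 5 degrees (1.0 is 5 degrees), then the finger opening in mm, from 0 to 87. In form: [[tx, ty, tz, wx, wy, wz, fingers], ...]. A call has 1 to 12 rows; each row is the pose to reach, as a shift and turn from the pose commanded when the call began, along the tool's axes at that moment; what a row does not reach only later rows make up. A row lasts 1/10 s, in which the tool goes at most 50 mm and 8.59 degrees, less where a joint would pass 70% of its speed; a pose out of reach is approached as far as the arm can. A call with a gripper value outside its range is refused whole. The fingers move at their own pace and stop on an object; the grip force is fixed at half the most. Time passes only in rows, so rows that repeat a pose let the fingers close. It gives the time, the measured TCP pose, the force and the opening at its end, in the units of the state.
- r.sense(): the state, without advancing time (a new reading comes with each control period).
- r.capture(name): name is "scene" or "side" or "wrist"; returns a dict with "pixels" (420x560x3 uint8, red, green, blue), "camera_matrix" (3x3 intrinsics, pixels), "R" (3x3) and "t" (3): a world point X has camera coordinates R X + t; the wrist camera has in their place "T_tool_cam" (4x4, takes a point from camera to tool coordinates, whose origin is the TCP and whose axes are the flange's). Camera axes: x right, y down, z forward; pixel columns grow to the right and rows downward; lengths in m; the calibration is good to about 2 mm. A picture is of the moment at which its call begins: read the wrist's pose just before it. There is no depth.
- r.finish_job(): hands the job in, once; it reports no verdict.
Trained networks look in the newest picture that a camera, given by its name, has taken for a name from the list of things; names that differ only in an ending like _2 or _b are one class to them, and where a whole thing is asked for, a point or a joint stands for the part that bears it (a point fixed in the world has none). Each returns a list of dicts, best first, with "score" (0 to 1); they miss things now and then, are a little off and sometimes report something else, mostly with a low value. They report only what shows in the picture. A call takes as long as a camera call. They do not tell look-alikes from the thing itself.
- r.spot_in(camera, target): "centre" ([x, y, z] in m, in world coordinates, good to about 4 mm: the middle of the surface that is visible of it).
- r.cut_out(camera, target): "region" (420x560 bool, what is visible of it).
The state is a dict: "time_s": time; "joints": joint angles; "joint_velocities": joint speeds; "effort": joint torques, N m; "tcp_pos": TCP position; "ee_rot": TCP orientation; "wrist_force": force on the tool from outside, world axes, zero at the start; "moment": the same for the moment, N m; "gripper_width": opening from 0.0 (shut) to 1.0 (fully open).
Only numpy, scipy, OpenCV 4.12 (cv2) and the standard library are available. Lean on these libraries where they do the work, as an engineer would, in place of code of your own. Each camera call takes 0.05 s, during which the arm holds its last target.

TASK

Make up one harmonica in the green assembly nest, ready to be screwed together: lay the cover that lies hollow side up in the nest's recess as it is, put the comb with the silvery reed plates flat on top of it, fully down between the nest's walls, set the other cover lying on the open bench, hollow side down, squarely on the comb, and stand the brass weight lengthwise on the middle of that cover to hold the pile together. Lay the red-handled screwdriver from the open bench in the wooden cradle behind the nest, its handle in the wide saddle and its blade in the narrow one, and leave the bare black comb and the oil bottle beside the work where they are.

Things in the scene. Friction and masses are not known exactly. Their poses are not given: they have to be found in the camera images.
- nest: Fixed nest: aluminium plate 200x90x7 mm, green blocks on it to height 24.5. Origin: plate centre, on the bench; x along its length, z up. Middle: recess for the lower cover 109x39, floor at height 7. At both its ends shoulders at height 17.3 bear the comb; pocket above them 134x39. Edges sloped 3-4 mm as lead-ins. Long walls are cut away over the middle 60 mm, down to the plate, for the fingers.
- cradle_seat (a point): Fixed wooden screwdriver cradle, base 158x56x6 mm, behind the nest. Point: where the middle of the seated handle lies, 29 mm above the bench; x along the screwdriver towards the handle's end, z up. Wide saddle (27 mm slot, floor at height 18, cheeks to 31) 22 to 42 mm along +x; narrow V for the blade (floor 26.4, cheeks to 34.4) 84 to 98 mm along -x; only the base between them.
- lower_cover_mid (a point): Polished steel harmonica cover lying hollow side up, 103x30 mm, 10 mm high, 14 g; the flange (widest part) is at the top, the narrower crown below. Point: its centre, 5 mm above its underside; x along its length, z up. It stays hollow side up. Grasp across the 30 mm. Seated in the nest's recess, the point is 12 mm above the bench.
- upper_cover_mid (a point): The other polished steel cover on the open bench (those in rows on the cork mat are stock), lying hollow side down, 103 x 30 mm, 10 mm high, 14 g; flange (widest, 30 mm) at the bottom, flat crown about 12 mm wide on top. Point: its centre, 5 mm above its underside; x along its length, z up. Grasp across the 30 mm, close to the bottom. On the seated comb the point is 34.5 mm above the bench.
- comb_mid (a point): Harmonica comb with silvery slotted reed plates on both faces, lying flat, 128 x 33.5 mm, 12.3 mm high, 58 g. Point: its centre; x along its length, z up. Grasp across the 33.5 mm. Seated on the nest's shoulders the point is 23.5 mm above the bench, the comb's top 29.6 mm.
- weight_mid (a point): Brass saddle weight 60x44 mm, body 26 mm high, small black knob on top (41 mm over all), about 0.4 kg. Lips 4 mm high, 35 mm apart, run along its long lower edges and straddle the cover's crown. Point: middle of the body, 15 mm above its underside; x along the 60 mm, z up. Grasp across the 44 mm. On the finished pile the point is 50.4 mm above the bench.
- driver_mid (a point): Screwdriver with red handle on the open bench (not the one on the cork mat), lying, 167 mm long: handle 85 mm long, 21 mm wide, 22 mm high, blade 5 mm thick; 60 g. Point: middle of the handle, 11 mm above its underside; x along the screwdriver towards the handle's end (the blade's tip is 117 mm along -x), z up. It balances about there.
- bare_comb_mid (a point): Bystander: bare black plastic comb without reed plates, 128 x 34 x 9 mm, loose. Point: its centre; x along its length. Leave it alone.
- oil_bottle_mid (a point): Bystander: small upright oil bottle with a pointed red cap, 36 mm across, 126 mm tall, loose, behind the work on the left. Point: its axis at half height. Leave it alone.
Things that resemble listed ones, but are neither listed nor needed, are in the scene too. Of the things shaped like the part that bears weight_mid, the brass one is meant.

How it is judged (in metres and radians):
At the end, for the whole second after the job is handed in: Pile seated level in the nest: lower cover within 10 mm, comb 8 mm of its middle; upper cover within 8 mm of comb, weight 12 mm of upper cover, all lengthwise (0.12-0.25 rad), heights right to 3 mm. Driver in both saddles within 15 mm, 0.12 rad. All at rest; black comb, bottle left (z of lower_cover_mid in the frame of nest between 0.0095 and 0.015 m and horizontal distance between lower_cover_mid and nest below 0.01 m and angle between the x axis of lower_cover_mid and the x axis of nest, either way round below 0.15 rad and angle between lower_cover_mid's own z axis and vertical below 0.15 rad and z of comb_mid in the frame of nest between 0.0215 and 0.026 m and horizontal distance between comb_mid and nest below 0.008 m and angle between the x axis of comb_mid and the x axis of nest, either way round below 0.12 rad and angle between comb_mid's own z axis and vertical below 0.05 rad and z of upper_cover_mid in the frame of nest between 0.0315 and 0.0375 m and horizontal distance between upper_cover_mid and comb_mid below 0.008 m and angle between the x axis of upper_cover_mid and the x axis of comb_mid, either way round below 0.15 rad and angle between each of upper_cover_mid, weight_mid, driver_mid's own z axis and vertical below 0.1 rad and z of weight_mid in the frame of nest between 0.0465 and 0.0545 m and horizontal distance between weight_mid and upper_cover_mid below 0.012 m and angle between the x axis of weight_mid and the x axis of upper_cover_mid, either way round below 0.25 rad and z of driver_mid in the frame of cradle_seat between -0.004 and 0.004 m and horizontal distance between driver_mid and cradle_seat below 0.015 m and angle between the x axis of driver_mid and the x axis of cradle_seat, either way round below 0.12 rad and linear speed of each of lower_cover, comb, upper_cover, weight, driver below 0.02 m/s); the robot touches nothing.
It fails at once if the bare black comb is moved by more than 30 mm (distance of bare_comb_mid from where it was at the start of the episode above 0.03 m).
It fails at once if the oil bottle is moved by more than 30 mm or knocked over (distance of oil_bottle_mid from where it was at the start of the episode above 0.03 m).
It also fails if it takes over 138 s, if anything falls off the work surface, if the arm or the gripper's body presses on something with over 40 N, if the wrist force passes 120 N, or if a joint passes its speed limit or range.

## Working session

There is one attempt and no reset: what is moved stays moved. The work goes in short steps, Python scripts to look and compute and a tool call to move; the robot and the scene stay as the last step left them, time stands still between calls to the robot, and variables do not carry over. Pictures are saved under pics/ and viewed, and the job is handed in when it is done.

Besides the shell and the picture viewer there is one more tool, called after "Request:" as name([rows], argument=value, ...), one row to a line, values as JSON. play_rows: Moves the arm, as the interface text tells. Its arguments: {"type":"object","properties":{"deltas":{"type":"array","items":{"type":"array","items":{"type":"number"}}}},"required":["deltas"]}

```bash
mkdir -p pics; ls; python3 - <<'E'
from station import r
import cv2
s=r.sense();print(s, r.pinch_z)
for n in("scene","side","wrist"):
    c=r.capture(n);cv2.imwrite(f"pics/{n}0.png",c["pixels"][:,:,::-1])
    print(n,c["camera_matrix"],c.get("R"),c.get("t"),c.get("T_tool_cam"))
E
```

```text
pics
{'time_s': 0.0, 'joints': array([ 1.48140759e+01,  2.20930152e+01,  3.80931371e-01, -2.90078521e-02,
       -6.84102955e+01, -1.48175560e+01]), 'joint_velocities': array([-0.04765812, -0.12101632, -0.00692382,  0.15676253,  0.06519282,
        0.01795797]), 'effort': array([ 5.69075401e-04, -3.90661991e+01,  1.87403029e+01,  4.22001421e+00,
        1.09914420e-02, -1.81494070e-04]), 'tcp_pos': array([ 6.24412134e-01, -4.10830528e-06,  2.21443664e-01]), 'ee_rot': array([[-2.47432314e-04, -9.99997582e-01, -2.18524736e-03],
       [-9.99999965e-01,  2.47631745e-04, -9.09926815e-05],
       [ 9.15335981e-05,  2.18522477e-03, -9.99997608e-01]]), 'wrist_force': array([-0.03344527,  0.94641349, -0.56094116]), 'moment': array([0.03243349, 0.0178752 , 0.0318319 ]), 'gripper_width': 0.9983855530853976} 0.0187
scene [[396.37093797   0.         281.30626064]
 [  0.         396.37093797 209.19083298]
 [  0.           0.           1.        ]] [[-0.84999286 -0.52625213  0.02389203]
 [-0.31407696  0.46983654 -0.82499048]
 [ 0.42292765 -0.70873995 -0.56464138]] [0.45600749 0.22611439 0.89357702] None
side [[406.53132694   0.         275.99426802]
 [  0.         406.53132694 211.03787588]
 [  0.           0.           1.        ]] [[ 0.98349836 -0.17999249  0.01826709]
 [-0.08213896 -0.53420372 -0.8413558 ]
 [ 0.16119608  0.8259716  -0.54017288]] [-0.52544847  0.11508708  1.2783732 ] None
wrist [[365.55135268   0.         278.78994891]
 [  0.         365.55135268 213.30354441]
 [  0.           0.           1.        ]] None None [[-1.80072134e-04 -9.68357825e-01 -2.49565805e-01  6.87101210e-02]
 [ 9.99999704e-01 -3.61066868e-04  6.79459458e-04  8.30558144e-05]
 [-7.48069826e-04 -2.49565608e-01  9.68357603e-01 -1.61693817e-01]
 [ 0.00000000e+00  0.00000000e+00  0.00000000e+00  1.00000000e+00]]
```

View pics/scene0.png

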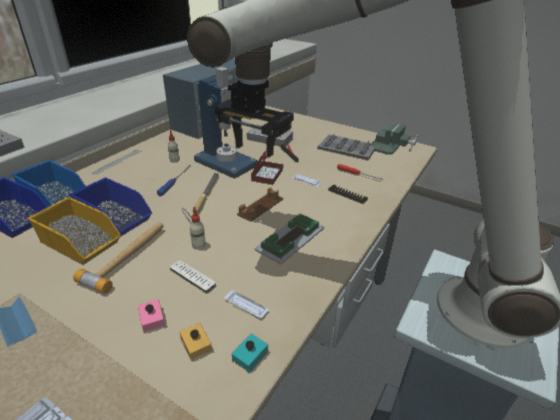

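View pics/side0.png

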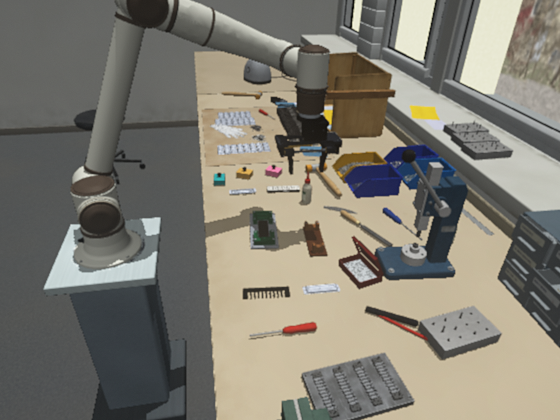

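View pics/wrist0.png

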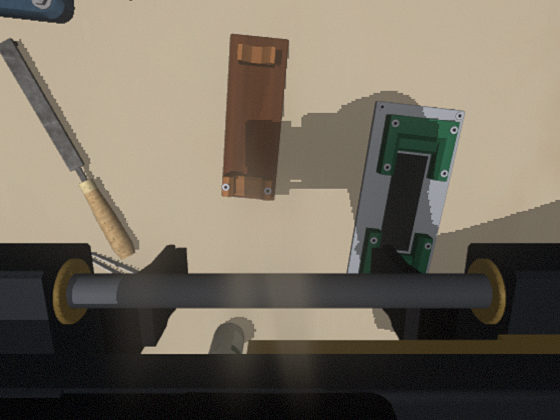

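```bash
python3 - <<'E'
from station import r
import cv2,numpy as np
for n in("scene","side"):
    c=r.capture(n)
    for t in ["nest","cradle_seat","lower_cover_mid","upper_cover_mid","comb_mid","weight_mid","driver_mid","bare_comb_mid","oil_bottle_mid"]:
        try:
            for d in r.spot_in(n,t)[:5]:
                p=d["centre"];q=c["R"]@p+c["t"];q=c["camera_matrix"]@q;print(n,t,np.round(p,3),round(d["score"],2),np.round(q[:2]/q[2]))
        except Exception as e: print(t,e)
    p=c["pixels"][:,:,::-1]
    if n=="scene":
        cv2.imwrite("pics/cr1.png",cv2.resize(p[220:380,120:320],None,fx=4,fy=4,interpolation=cv2.INTER_CUBIC)[:600,:800])
        cv2.imwrite("pics/cr2.png",cv2.resize(p[130:280,220:420],None,fx=4,fy=4,interpolation=cv2.INTER_CUBIC))
    else: cv2.imwrite("pics/cr3.png",cv2.resize(p[150:350,200:360],None,fx=3,fy=3,interpolation=cv2.INTER_CUBIC))
E
```

```text
scene nest [0.488 0.031 0.007] 0.73 [290. 239.]
scene cradle_seat [ 0.644 -0.058  0.004] 0.86 [261. 207.]
scene lower_cover_mid [0.457 0.281 0.   ] 0.79 [245. 305.]
scene upper_cover_mid [ 0.603 -0.28   0.006] 0.57 [308. 180.]
scene upper_cover_mid [ 0.456 -0.269  0.011] 0.32 [347. 193.]
scene comb_mid [0.603 0.287 0.009] 0.86 [194. 279.]
scene weight_mid [0.363 0.387 0.024] 0.9 [252. 352.]
scene weight_mid [0.591 0.426 0.023] 0.56 [152. 315.]
scene weight_mid [0.47  0.424 0.024] 0.55 [197. 341.]
scene driver_mid [ 0.504 -0.421  0.018] 0.71 [352. 168.]
scene driver_mid [ 0.456 -0.272  0.009] 0.64 [347. 193.]
scene bare_comb_mid [ 0.455 -0.269  0.01 ] 0.52 [347. 193.]
scene bare_comb_mid [ 0.506 -0.422  0.012] 0.45 [352. 169.]
side nest [0.491 0.009 0.004] 0.77 [263. 231.]
side cradle_seat [ 0.647 -0.065  0.007] 0.67 [314. 239.]
side lower_cover_mid [0.451 0.29  0.004] 0.54 [242. 190.]
side upper_cover_mid [ 0.606 -0.294  0.006] 0.61 [320. 289.]
side comb_mid [0.614 0.269 0.012] 0.58 [284. 188.]
side weight_mid [0.475 0.406 0.023] 0.61 [244. 172.]
side weight_mid [0.598 0.407 0.02 ] 0.58 [274. 171.]
side weight_mid [0.369 0.36  0.024] 0.57 [219. 179.]
side driver_mid [ 0.505 -0.429  0.014] 0.9 [296. 330.]
side bare_comb_mid [ 0.454 -0.274  0.005] 0.78 [265. 291.]
side bare_comb_mid [0.675 0.165 0.046] 0.57 [306. 193.]
side oil_bottle_mid [0.673 0.161 0.047] 0.61 [305. 193.]
side oil_bottle_mid [0.475 0.406 0.024] 0.5 [244. 172.]
```

View pics/cr1.png

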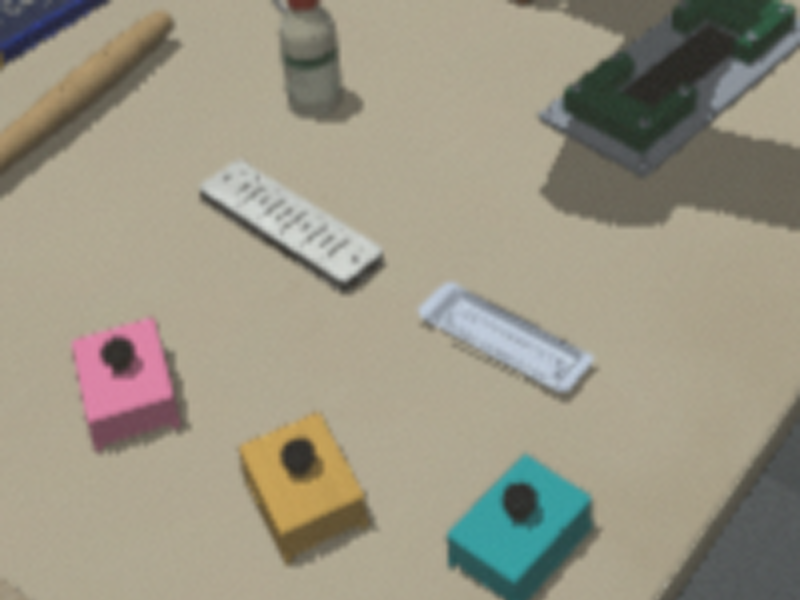

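View pics/cr2.png

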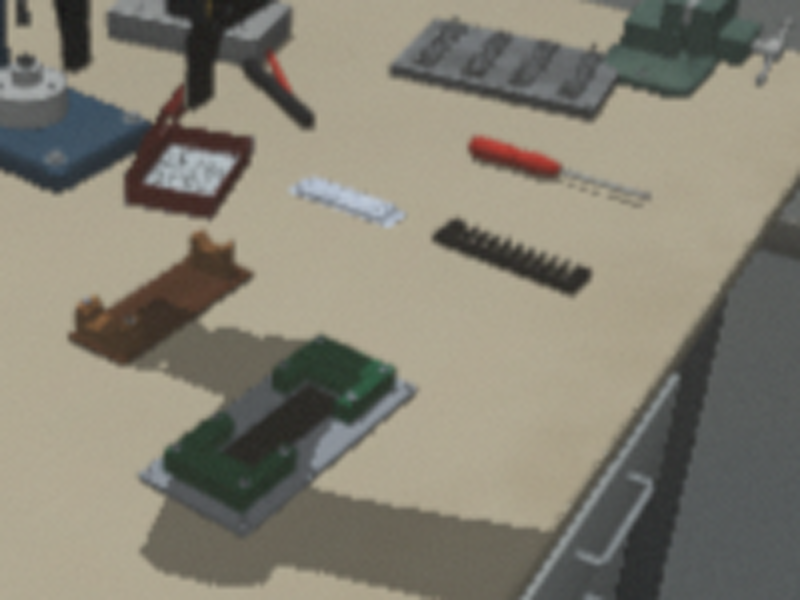

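View pics/cr3.png

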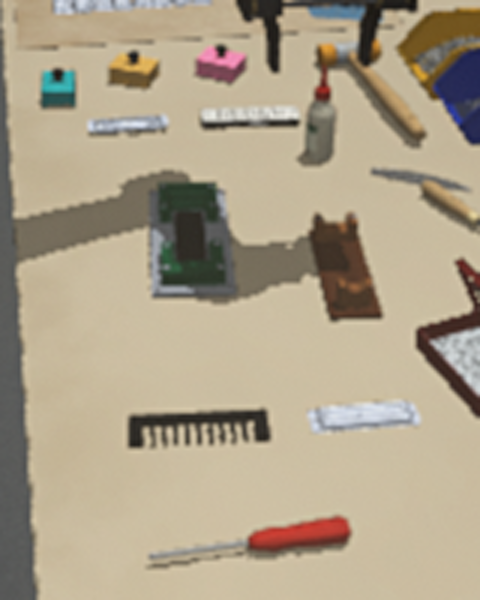

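```bash
cat > h.py <<'E'
from station import r
import cv2,numpy as np,json,os
F="cmd.json"
def cmd():
    return json.load(open(F)) if os.path.exists(F) else {"p":[0.625,0,0.223],"yaw":-90.0}
# yaw = world angle of tool x axis; tool y = (sin yaw,-cos yaw) , z down
def Rt(yaw):
    a=np.radians(yaw);c,s=np.cos(a),np.sin(a)
    return np.array([[c,s,0],[s,-c,0],[0,0,-1.]])
def go(p,yaw=None,save=True):
    c=cmd();yaw=c["yaw"] if yaw is None else yaw
    d=Rt(c["yaw"]).T@(np.array(p)-c["p"])/0.025
    wz=-(yaw-c["yaw"])/5   # tool z is down
    d=np.round(d,2);wz=round(wz,2)
    newp=np.array(c["p"])+Rt(c["yaw"])@d*0.025
    print("ROW",[*d.tolist(),0,0,wz],"end",np.round(newp,4),"yaw",c["yaw"]-5*wz,"need rows",np.ceil(np.linalg.norm(d)*25/50),np.ceil(abs(wz)*5/8.59))
    if save: json.dump({"p":newp.tolist(),"yaw":c["yaw"]-5*wz},open(F,"w"))
def look(name,fn):
    s=r.sense();c=r.capture(name)
    if name=="wrist":
        T=np.array(c["T_tool_cam"]);Rwt=np.array(s["ee_rot"])
        c["C"]=Rwt@T[:3,3]+s["tcp_pos"];c["Rwc"]=Rwt@T[:3,:3]
    else:
        c["Rwc"]=c["R"].T;c["C"]=-c["R"].T@c["t"]
    cv2.imwrite("pics/"+fn+".png",c["pixels"][:,:,::-1]);print("t",round(s["time_s"],2),"tcp",np.round(s["tcp_pos"],4),"cmd",cmd(),"F",np.round(s["wrist_force"],1),"w",round(s["gripper_width"]*87,1))
    return c
def px2w(c,uv,z):
    uv=np.atleast_2d(np.array(uv,float));K=c["camera_matrix"]
    d=np.c_[(uv[:,0]-K[0,2])/K[0,0],(uv[:,1]-K[1,2])/K[1,1],np.ones(len(uv))]@c["Rwc"].T
    t=(z-c["C"][2])/d[:,2];return (c["C"]+d*t[:,None])[:,:2]
def w2px(c,X):
    q=(np.atleast_2d(X)-c["C"])@c["Rwc"]@c["camera_matrix"].T;return q[:,:2]/q[:,2:]
def rect(c,mask,z):
    ys,xs=np.nonzero(mask);w=px2w(c,np.c_[xs,ys],z)*1000
    (cx,cy),(a,b),an=cv2.minAreaRect(w.astype(np.float32))
    if a<b:a,b,an=b,a,an+90
    an=(an+90)%180-90
    return np.round([cx/1000,cy/1000],4),round(a,1),round(b,1),round(an,1)
E
python3 -c "
from h import *
go([.56,.09,.28])"
```

```text
ROW [-3.6, 2.6, -2.28, 0, 0, -0.0] end [0.56 0.09 0.28] yaw -90.0 need rows 3.0 0.0
```

Request:
play_rows([
  [-3.6,2.6,-2.28,0,0,0,87],
  [-3.6,2.6,-2.28,0,0,0,87],
  [-3.6,2.6,-2.28,0,0,0,87],
  [-3.6,2.6,-2.28,0,0,0,87],
  [-3.6,2.6,-2.28,0,0,0,87],
  [-3.6,2.6,-2.28,0,0,0,87],
])

```text
time_s: 1.75
tcp_pos: [0.56, 0.0894, 0.2786]
ee_rot: [[-0.001, -1.0, -0.002], [-1.0, 0.001, -0.001], [0.001, 0.002, -1.0]]
wrist_force: [-0.5, -0.4, -1.0]
gripper_width: 0.999
```

```bash
python3 - <<'E'
from h import *
c=look("wrist","w1")
for t in ["nest","cradle_seat"]:
    for d in r.spot_in("wrist",t)[:2]: print(t,d["centre"],d["score"])
    for d in r.cut_out("wrist",t)[:1]: print(rect(c,d["region"],0.007))
E
```

```text
t 1.75 tcp [0.56   0.0894 0.2786] cmd {'p': [0.56, 0.09000000000000001, 0.28], 'yaw': -90.0} F [-0.5 -0.4 -1. ] w 86.9
nest [0.4984, 0.0107, 0.0083] 0.87
(array([0.4942, 0.0177]), 199.2, 91.0, 84.0)
cradle_seat [0.6505, -0.0487, 0.0057] 0.78
(array([ 0.6518, -0.0457]), 118.7, 59.9, 84.9)
```

View pics/w1.png

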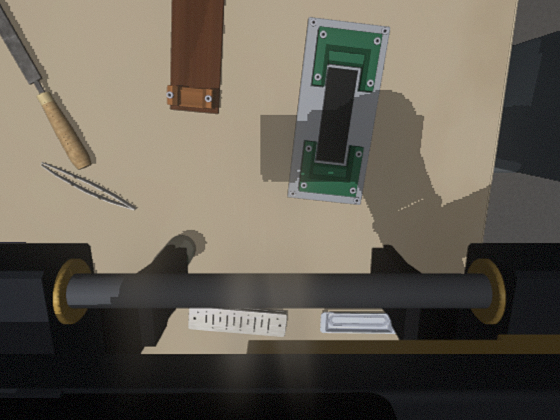

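```bash
python3 - <<'E'
from h import *
p=cv2.imread("pics/w1.png")
cv2.imwrite("pics/z1.png",cv2.resize(p[5:215,265:405],None,fx=2.8,fy=2.8,interpolation=cv2.INTER_CUBIC))
cv2.imwrite("pics/z1.png",cv2.resize(p[10:210,270:400],None,fx=3,fy=3,interpolation=cv2.INTER_CUBIC))
E
```

```text
(no output)
```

View pics/z1.png

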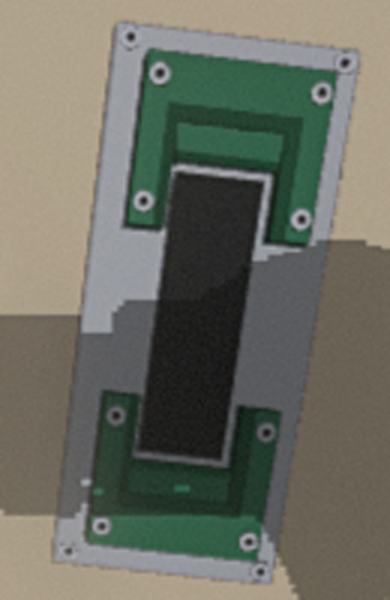

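```bash
python3 - <<'E'
from h import *
c=look("wrist","w1b")
for q in ([(115,22),(358,49),(271,583),(53,562)],[(175,170),(268,182),(225,465),(136,455)],[(160,72),(322,92),(249,541),(101,526)]):
    uv=np.array(q)/3+[270,10]-0.33
    for z in (0.007,.0245):
        w=px2w(c,uv,z);m=w.mean(0);e=(w[0]+w[1]-w[2]-w[3]);print(z,m,np.degrees(np.arctan2(-e[1],-e[0])),np.linalg.norm(e)/2,np.linalg.norm(w[0]-w[1]),np.linalg.norm(w[2]-w[3]))
go([.53,.42,.30])
E
```

```text
t 2.0 tcp [0.5602 0.0893 0.2788] cmd {'p': [0.56, 0.09000000000000001, 0.28], 'yaw': -90.0} F [-0.4 -0.1 -0.2] w 86.9
0.007 [0.49436679 0.01742248] 83.92069320297466 0.19878965861977477 0.08831844604178471 0.0889310405179204
0.0245 [0.49702425 0.01755541] 83.92069320297465 0.1907654576352454 0.08475344690349397 0.08534131382975287
0.007 [0.49317018 0.01839937] 83.64088517519181 0.10557357324708172 0.03490364384188283 0.03546302670153795
0.0245 [0.49587595 0.01849287] 83.6408851751918 0.10131206600233186 0.03349474835293091 0.03403155156470919
0.007 [0.49088449 0.01710415] 83.60291982204679 0.16734683846103499 0.05956914820954671 0.05988540703698043
0.0245 [0.49368252 0.01724993] 83.60291982204679 0.16059183583534337 0.05716462263699226 0.0574681155871058
ROW [-13.2, 1.2, -0.8, 0, 0, -0.0] end [0.53 0.42 0.3 ] yaw -90.0 need rows 7.0 0.0
```

Request:
play_rows([
  [-13.2,1.2,-0.8,0,0,0,87],
  [-13.2,1.2,-0.8,0,0,0,87],
  [-13.2,1.2,-0.8,0,0,0,87],
  [-13.2,1.2,-0.8,0,0,0,87],
  [-13.2,1.2,-0.8,0,0,0,87],
  [-13.2,1.2,-0.8,0,0,0,87],
  [-13.2,1.2,-0.8,0,0,0,87],
  [-13.2,1.2,-0.8,0,0,0,87],
  [-13.2,1.2,-0.8,0,0,0,87],
  [-13.2,1.2,-0.8,0,0,0,87],
])

```text
time_s: 3.05
tcp_pos: [0.5303, 0.419, 0.2995]
ee_rot: [[-0.001, -1.0, -0.0], [-1.0, 0.001, -0.001], [0.001, 0.0, -1.0]]
wrist_force: [-0.3, -1.2, -0.6]
gripper_width: 1.003
```

```bash
python3 - <<'E'
from h import *
c=look("wrist","w2")
for t,z in [("lower_cover_mid",.01),("comb_mid",.0123),("weight_mid",.028),("oil_bottle_mid",0.06)]:
    for d in r.cut_out("wrist",t)[:4]: print(t,round(d["score"],2),rect(c,d["region"],z))
E
```

```text
t 3.05 tcp [0.5303 0.419  0.2995] cmd {'p': [0.53, 0.42000000000000004, 0.30000000000000004], 'yaw': -90.0} F [-0.3 -1.2 -0.6] w 87.3
lower_cover_mid 0.94 (array([0.4536, 0.2813]), 102.9, 30.4, -1.3)
comb_mid 0.91 (array([0.6136, 0.2785]), 127.7, 34.4, -5.4)
comb_mid 0.57 (array([0.4542, 0.2821]), 102.7, 30.8, -0.1)
weight_mid 0.58 (array([0.3758, 0.3806]), 59.5, 51.1, 85.9)
weight_mid 0.56 (array([0.4785, 0.4164]), 61.5, 45.0, -26.8)
```

View pics/w2.png

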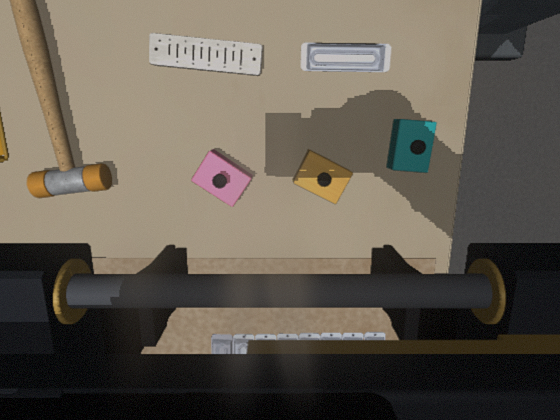

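```bash
python3 - <<'E'
from h import *
go([.4537,.2815,.12],-0.7)
go([.4537,.2815,.0045])
E
```

```text
ROW [5.54, 3.05, 7.2, 0, 0, -17.86] end [0.4538 0.2815 0.12  ] yaw -0.7000000000000028 need rows 5.0 11.0
ROW [-0.0, 0.0, 4.62, 0, 0, -0.0] end [0.4538 0.2815 0.0045] yaw -0.7000000000000028 need rows 3.0 0.0
```

Request:
play_rows([
  [5.54,3.05,7.2,0,0,-17.86,87],
  [5.54,3.05,7.2,0,0,-17.86,87],
  [5.54,3.05,7.2,0,0,-17.86,87],
  [5.54,3.05,7.2,0,0,-17.86,87],
  [5.54,3.05,7.2,0,0,-17.86,87],
  [5.54,3.05,7.2,0,0,-17.86,87],
  [5.54,3.05,7.2,0,0,-17.86,87],
  [5.54,3.05,7.2,0,0,-17.86,87],
  [5.54,3.05,7.2,0,0,-17.86,87],
  [5.54,3.05,7.2,0,0,-17.86,87],
  [5.54,3.05,7.2,0,0,-17.86,87],
  [5.54,3.05,7.2,0,0,-17.86,87],
])

```text
time_s: 4.5
tcp_pos: [0.4539, 0.2812, 0.12]
ee_rot: [[1.0, -0.013, 0.001], [-0.013, -1.0, 0.001], [0.001, -0.001, -1.0]]
wrist_force: [0.2, -0.6, 0.1]
gripper_width: 0.998
```

```bash
python3 - <<'E'
from h import *
c=look("wrist","w3"); print(r.sense()["ee_rot"],r.sense()["joints"])
E
```

```text
t 4.5 tcp [0.4539 0.2812 0.12  ] cmd {'p': [0.45375000000000004, 0.28150000000000003, 0.004500000000000018], 'yaw': -0.7000000000000028} F [ 0.2 -0.6  0.1] w 86.8
[[ 9.99901382e-01 -1.40369344e-02  4.36716586e-04]
 [-1.40371200e-02 -9.99901385e-01  4.24869862e-04]
 [ 4.30709648e-04 -4.30958205e-04 -9.99999814e-01]] [ 4.92002521e+01  1.90009165e+01 -2.05164010e+01  3.93662057e-03
 -5.04479049e+01  3.99929532e+01]
```

View pics/w3.png

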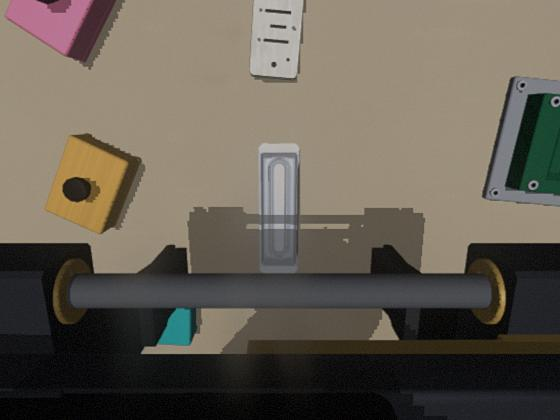

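```bash
python3 - <<'E'
from h import *
c=look("wrist","w3")
print(px2w(c,[(279,145),(279,271)],.01))
E
```

```text
t 4.55 tcp [0.4539 0.2813 0.1199] cmd {'p': [0.45375000000000004, 0.28150000000000003, 0.004500000000000018], 'yaw': -0.7000000000000028} F [-0.4  0.6 -1. ] w 87.0
[[0.50318675 0.27965491]
 [0.40391149 0.28105233]]
```

Request:
play_rows([
  [0,0,2,0,0,0,60],
  [0,0,4,0,0,0,60],
  [0,0,4.62,0,0,0,60],
  [0,0,4.62,0,0,0,60],
  [0,0,4.62,0,0,0,60],
  [0,0,4.62,0,0,0,20],
  [0,0,4.62,0,0,0,20],
  [0,0,4.62,0,0,0,20],
  [0,0,4.62,0,0,0,20],
  [0,0,4.62,0,0,0,20],
  [0,0,4.62,0,0,0,20],
  [0,0,4.62,0,0,0,20],
])

```text
time_s: 5.8
tcp_pos: [0.4538, 0.2815, 0.0042]
ee_rot: [[1.0, -0.012, 0.0], [-0.012, -1.0, 0.0], [0.0, -0.0, -1.0]]
wrist_force: [0.1, -0.3, 1.8]
gripper_width: 0.324
```

```bash
python3 - <<'E'
from h import *
go([.494,.0176,.11],-96.2)
E
```

```text
ROW [1.74, 10.54, -4.22, 0, 0, 19.1] end [0.494  0.0175 0.11  ] yaw -96.2 need rows 6.0 12.0
```

Request:
play_rows([
  [0,0,-1,0,0,0,20],
  [0,0,-3,0,0,0,20],
  [1.74,10.54,-4.22,0,0,10,20],
  [1.74,10.54,-4.22,0,0,10,20],
  [1.74,10.54,-4.22,0,0,10,20],
  [1.74,10.54,-4.22,0,0,10,20],
  [1.74,10.54,-4.22,0,0,10,20],
  [1.74,10.54,-4.22,0,0,10,20],
  [1.74,10.54,-4.22,0,0,10,20],
  [1.74,10.54,-4.22,0,0,10,20],
  [1.74,10.54,-4.22,0,0,10,20],
  [1.74,10.54,-4.22,0,0,10,20],
])

```text
time_s: 7.0
tcp_pos: [0.4939, 0.0185, 0.1094]
ee_rot: [[0.635, -0.772, -0.0], [-0.772, -0.635, -0.0], [-0.0, 0.0, -1.0]]
wrist_force: [0.4, 0.1, -0.6]
gripper_width: 0.325
```

Request:
play_rows([
  [0,0,0,0,0,9.1,20],
  [0,0,0,0,0,9.1,20],
  [0,0,0,0,0,9.1,20],
  [0,0,0,0,0,9.1,20],
  [0,0,0,0,0,9.1,20],
  [0,0,0,0,0,9.1,20],
  [0,0,0,0,0,9.1,20],
  [0,0,0,0,0,9.1,20],
])

```text
time_s: 7.8
tcp_pos: [0.494, 0.0182, 0.1095]
ee_rot: [[-0.105, -0.994, -0.0], [-0.994, 0.105, -0.0], [0.0, 0.0, -1.0]]
wrist_force: [-0.3, -0.1, 0.9]
gripper_width: 0.323
```

```bash
python3 - <<'E'
from h import *
c=look("wrist","w4");look("scene","s4");look("side","d4")
E
```

```text
t 7.8 tcp [0.494  0.0182 0.1095] cmd {'p': [0.49402757386014207, 0.01748822555813767, 0.11000000000000001], 'yaw': -96.2} F [-0.3 -0.1  0.9] w 28.1
t 7.85 tcp [0.494  0.018  0.1095] cmd {'p': [0.49402757386014207, 0.01748822555813767, 0.11000000000000001], 'yaw': -96.2} F [-0.3 -0.1  0.3] w 28.0
t 7.9 tcp [0.494  0.0179 0.1095] cmd {'p': [0.49402757386014207, 0.01748822555813767, 0.11000000000000001], 'yaw': -96.2} F [-0.7  0.7  0.3] w 28.2
```

View pics/w4.png

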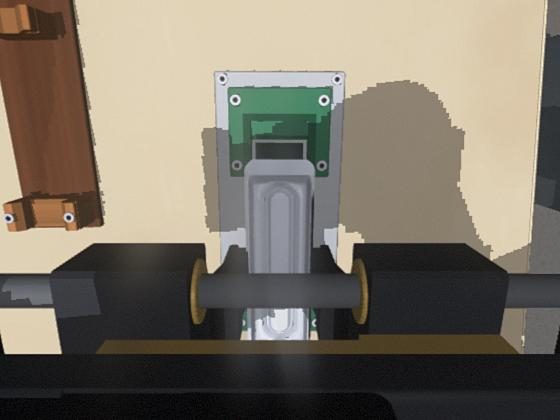

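View pics/s4.png

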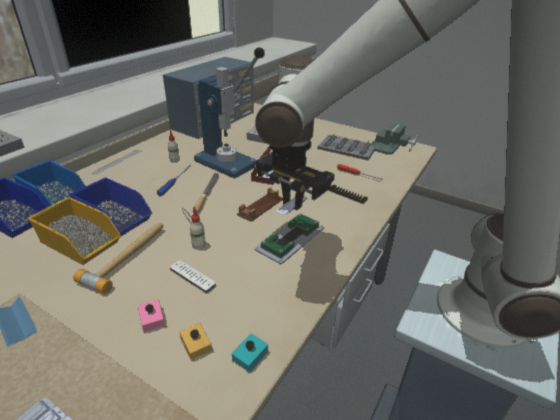

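```bash
python3 - <<'E'
from h import *
c=look("wrist","w4")
u=Rt(-96.2)[:2,0];v=Rt(-96.2)[:2,1]
P=c["C"]*0+r.sense()["tcp_pos"]
for n,uv,z in(("plate end",(280.5,72),.007),("plL",(216,72),.007),("plR",(345,72),.007),("cover end",(280,160),.115),("cL",(245,200),.115),("cR",(314,200),.115),("recess end",(279,141),.007),("rL",(254,141),.007),("rR",(306,141),.007)):
    w=px2w(c,uv,z)[0]-P[:2];print(n,w@u,w@v)
go([.494,.0176,.0115])
E
```

```text
t 7.95 tcp [0.494  0.0178 0.1095] cmd {'p': [0.49402757386014207, 0.01748822555813767, 0.11000000000000001], 'yaw': -96.2} F [0.2 0.1 0.2] w 28.4
plate end 0.09959049030380798 0.0012344591156843148
plL 0.09953985758758062 -0.04254039056040873
plR 0.09964113705053548 0.04502143895343908
cover end 0.05177565498079141 0.0005486794387414243
cL 0.03435837362516599 -0.014718253640837576
cR 0.034384780065647415 0.015446466948513562
recess end 0.05357005262881935 0.0002716145585122096
rL 0.053552103196287615 -0.01748170672944662
rR 0.05358944028130949 0.01944744215463722
ROW [-0.0, 0.0, 3.94, 0, 0, -0.0] end [0.494  0.0175 0.0115] yaw -96.2 need rows 2.0 0.0
```

Request:
play_rows([
  [0,0.02,1.5,0,0,0,20],
  [0,0.02,2.6,0,0,0,20],
  [0,0.02,3.3,0,0,0,20],
  [0,0.02,3.7,0,0,0,20],
  [0,0.02,3.94,0,0,0,20],
  [0,0.02,3.94,0,0,0,20],
  [0,0.02,3.94,0,0,0,20],
])

```text
time_s: 8.7
tcp_pos: [0.4942, 0.0178, 0.0117]
ee_rot: [[-0.108, -0.994, 0.002], [-0.994, 0.108, 0.001], [-0.001, -0.002, -1.0]]
wrist_force: [0.4, -0.5, -0.5]
gripper_width: 0.321
```

Request:
play_rows([
  [0,0,0,0,0,0,34],
  [0,0,0,0,0,0,45],
  [0,0,0,0,0,0,50],
  [0,0,0,0,0,0,50],
  [0,0,-1,0,0,0,50],
  [0,0,-3,0,0,0,50],
  [0,0,-5,0,0,0,60],
  [0,0,-6,0,0,0,60],
  [0,0,-6,0,0,0,60],
])

```text
time_s: 9.6
tcp_pos: [0.4962, 0.0183, 0.1657]
ee_rot: [[-0.107, -0.994, 0.01], [-0.994, 0.107, 0.003], [-0.004, -0.01, -1.0]]
wrist_force: [0.5, -0.6, -0.0]
gripper_width: 0.68
```

```bash
python3 - <<'E'
from h import *
import json
c=cmd();p=np.array(c["p"])+Rt(c["yaw"])@[0,.02*.025,-6*.025];json.dump({"p":p.tolist(),"yaw":c["yaw"]},open(F,"w"))
c=look("wrist","w5");i=look("side","d5")["pixels"][:,:,::-1]
cv2.imwrite("pics/d5z.png",cv2.resize(i[190:270,220:320],None,fx=6,fy=6))
E
```

```text
t 9.6 tcp [0.4962 0.0183 0.1657] cmd {'p': [0.49353049837815594, 0.017542225235990683, 0.16150000000000003], 'yaw': -96.2} F [ 0.5 -0.6 -0. ] w 59.1
t 9.65 tcp [0.4944 0.0179 0.1631] cmd {'p': [0.49353049837815594, 0.017542225235990683, 0.16150000000000003], 'yaw': -96.2} F [-0.5 -0.3  0.2] w 59.3
```

View pics/w5.png

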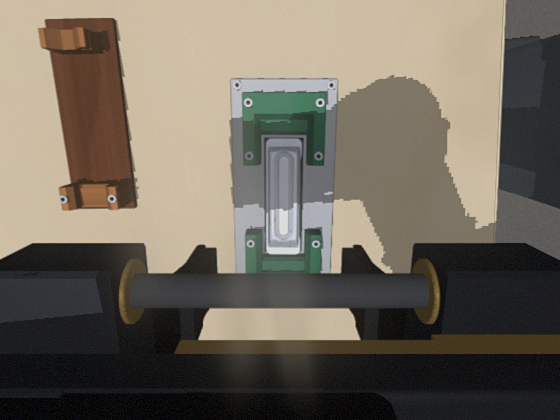

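View pics/d5z.png

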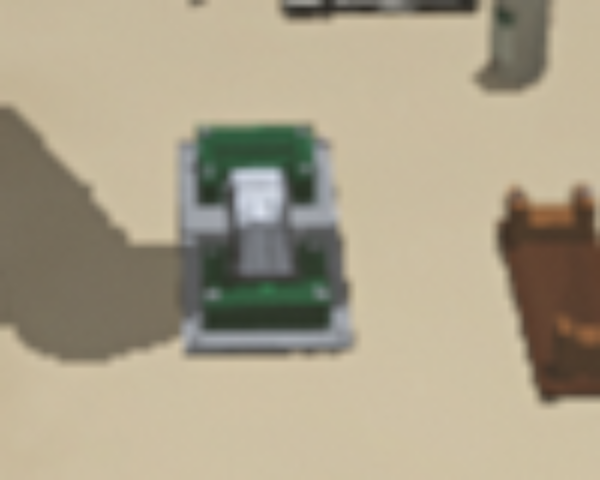

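```bash
python3 - <<'E'
from h import *
c=look("scene","s5")
i=c["pixels"][:,:,::-1];cv2.imwrite("pics/s5z.png",cv2.resize(i[195:305,150:290],None,fx=5,fy=5))
for d in r.cut_out("scene","oil_bottle_mid")[:2]:
    ys,xs=np.nonzero(d["region"]);print(d["score"],xs.min(),xs.max(),ys.min(),ys.max(),px2w(c,((xs[ys>ys.max()-8]).mean(),ys.max()-3),0))
c=look("side","d5")
for d in r.cut_out("side","oil_bottle_mid")[:2]:
    ys,xs=np.nonzero(d["region"]);print(d["score"],xs.min(),xs.max(),ys.min(),ys.max(),px2w(c,((xs[ys>ys.max()-8]).mean(),ys.max()-3),0))
E
```

```text
t 9.7 tcp [0.4932 0.0176 0.1613] cmd {'p': [0.49353049837815594, 0.017542225235990683, 0.16150000000000003], 'yaw': -96.2} F [-0.4  0.6 -0. ] w 59.5
0.62 190 205 209 249 [[0.68285617 0.18324678]]
t 9.8 tcp [0.4925 0.0173 0.1597] cmd {'p': [0.49353049837815594, 0.017542225235990683, 0.16150000000000003], 'yaw': -96.2} F [ 0.2  0.3 -0.4] w 60.3
0.47 301 311 176 204 [[0.68063579 0.18188537]]
```

View pics/s5z.png

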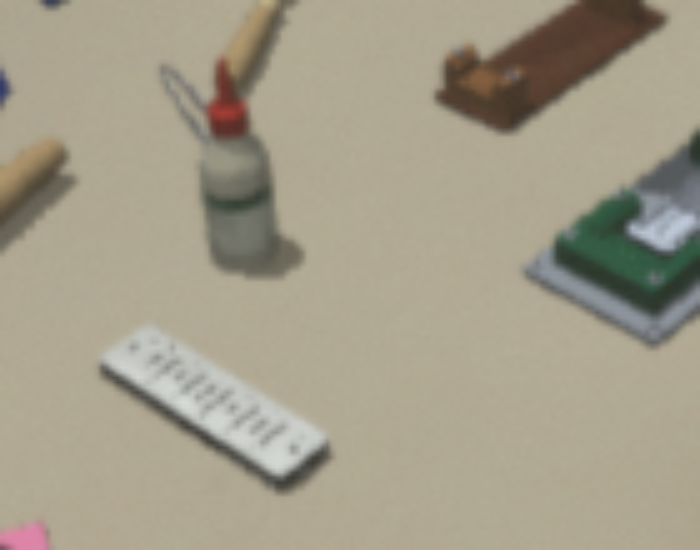

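```bash
python3 - <<'E'
from h import *
go([.6036,.2794,.17],-185.4)
go([.6036,.2794,.0045])
E
```

```text
ROW [-10.89, -3.25, -0.34, 0, 0, 17.84] end [0.6037 0.2794 0.17  ] yaw -185.4 need rows 6.0 11.0
ROW [0.0, -0.0, 6.62, 0, 0, -0.0] end [0.6037 0.2794 0.0045] yaw -185.4 need rows 4.0 0.0
```

Request:
play_rows([
  [-10.89,-3.25,-0.34,0,0,17.84,80],
  [-10.89,-3.25,-0.34,0,0,17.84,80],
  [-10.89,-3.25,-0.34,0,0,17.84,80],
  [-10.89,-3.25,-0.34,0,0,17.84,80],
  [-10.89,-3.25,-0.34,0,0,17.84,80],
  [-10.89,-3.25,-0.34,0,0,17.84,80],
  [-10.89,-3.25,-0.34,0,0,17.84,80],
  [-10.89,-3.25,-0.34,0,0,17.84,80],
  [-10.89,-3.25,-0.34,0,0,17.84,80],
  [-10.89,-3.25,-0.34,0,0,17.84,80],
  [-10.89,-3.25,-0.34,0,0,17.84,80],
  [-10.89,-3.25,-0.34,0,0,17.84,80],
])

```text
time_s: 11.1
tcp_pos: [0.6033, 0.2792, 0.1678]
ee_rot: [[-0.996, 0.094, -0.002], [0.094, 0.996, -0.002], [0.002, -0.002, -1.0]]
wrist_force: [-0.0, 0.2, -0.6]
gripper_width: 0.916
```

```bash
python3 - <<'E'
from h import *
c=look("wrist","w6")
for d in r.cut_out("wrist","comb_mid")[:2]: print(rect(c,d["region"],.0123))
E
```

```text
t 11.1 tcp [0.6033 0.2792 0.1678] cmd {'p': [0.6037080887918713, 0.2794248775263392, 0.004500000000000032], 'yaw': -185.4} F [-0.   0.2 -0.6] w 79.7
(array([0.6121, 0.2772]), 125.6, 34.0, -5.1)
```

View pics/w6.png

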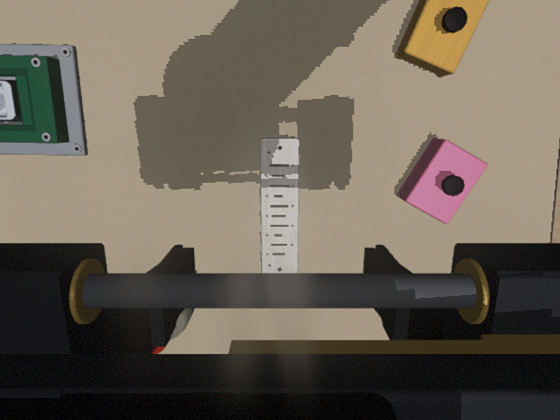

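```bash
python3 - <<'E'
from h import *
c=look("wrist","w6b")
P=r.sense()["tcp_pos"][:2];R=Rt(-185.4)
for uv in((280,138),(261,200),(299,200)):
    w=px2w(c,uv,.0123)[0]-P;print(w@R[:2,0],w@R[:2,1])
E
```

```text
t 11.2 tcp [0.6034 0.2793 0.1683] cmd {'p': [0.6037080887918713, 0.2794248775263392, 0.004500000000000032], 'yaw': -185.4} F [ 0.7 -0.2  0.3] w 80.3
0.0528621531367281 -0.00013070617163306441
-0.0012007702463613559 -0.016911902834047712
-0.0011513160642393576 0.016867151254407634
```

Request:
play_rows([
  [0,0,2,0,0,0,60],
  [0,0,4,0,0,0,60],
  [0,0,5.5,0,0,0,60],
  [0,0,6.3,0,0,0,60],
  [0,0,6.62,0,0,0,60],
  [0,0,6.62,0,0,0,60],
  [0,0,6.62,0,0,0,20],
  [0,0,6.62,0,0,0,20],
  [0,0,6.62,0,0,0,20],
  [0,0,6.62,0,0,0,20],
  [0,0,6.62,0,0,0,20],
  [0,0,6.62,0,0,0,20],
])

```text
time_s: 12.45
tcp_pos: [0.604, 0.2797, 0.0049]
ee_rot: [[-0.996, 0.094, 0.001], [0.094, 0.996, 0.0], [-0.001, 0.001, -1.0]]
wrist_force: [-1.2, -0.7, 3.2]
gripper_width: 0.381
```

```bash
python3 - <<'E'
from h import *
go([.4922,.0069,.11],-96.2)
E
```

```text
ROW [3.41, -11.27, -4.22, 0, 0, -17.84] end [0.4923 0.0069 0.11  ] yaw -96.2 need rows 7.0 11.0
```

Request:
play_rows([
  [0,0,-1.5,0,0,0,20],
  [0,0,-3.5,0,0,0,20],
  [0,0,-5.2,0,0,0,20],
  [3.41,-11.27,-5.22,0,0,-9,20],
  [3.41,-11.27,-5.22,0,0,-9,20],
  [3.41,-11.27,-5.22,0,0,-9,20],
  [3.41,-11.27,-5.22,0,0,-9,20],
  [3.41,-11.27,-5.22,0,0,-9,20],
  [3.41,-11.27,-5.22,0,0,-9,20],
  [3.41,-11.27,-4.22,0,0,-9,20],
  [3.41,-11.27,-4.22,0,0,-9,20],
  [3.41,-11.27,-4.22,0,0,-9,20],
])

```text
time_s: 13.65
tcp_pos: [0.4925, 0.007, 0.1096]
ee_rot: [[-0.77, -0.638, -0.001], [-0.638, 0.77, -0.001], [0.001, -0.0, -1.0]]
wrist_force: [-0.0, 0.2, -0.0]
gripper_width: 0.379
```

Request:
play_rows([
  [0,0,0,0,0,-8.84,20],
  [0,0,0,0,0,-8.84,20],
  [0,0,0,0,0,-8.84,20],
  [0,0,0,0,0,-8.84,20],
  [0,0,0,0,0,-8.84,20],
  [0,0,0,0,0,-8.84,20],
  [0,0,0,0,0,-8.84,20],
])

```text
time_s: 14.35
tcp_pos: [0.493, 0.0078, 0.1101]
ee_rot: [[-0.109, -0.994, 0.001], [-0.994, 0.109, 0.0], [-0.0, -0.001, -1.0]]
wrist_force: [-0.0, -0.1, -0.8]
gripper_width: 0.381
```

```bash
python3 - <<'E'
from h import *
c=look("wrist","w7")
E
```

```text
t 14.35 tcp [0.493  0.0078 0.1101] cmd {'p': [0.4923214140319673, 0.006948027709824833, 0.11000000000000003], 'yaw': -96.2} F [-0.  -0.1 -0.8] w 33.1
```

View pics/w7.png

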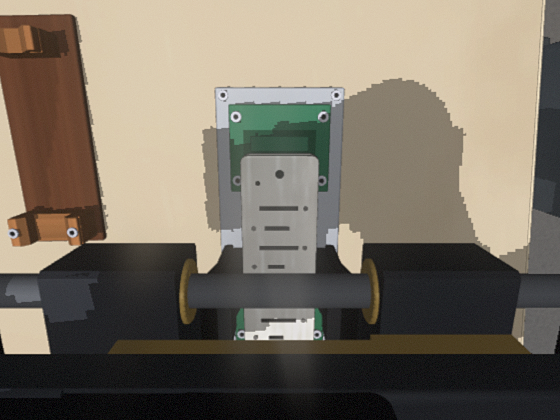

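```bash
python3 - <<'E'
from h import *
c=look("wrist","w7b")
u=Rt(-96.2)[:2,0];v=Rt(-96.2)[:2,1]
P=r.sense()["tcp_pos"]
for n,uv,z in(("plL",(216,88),.007),("plR",(344,88),.007),("comb end",(280,155),.1175),("cL",(241,200),.1175),("cR",(319.5,200),.1175)):
    w=px2w(c,uv,z)[0]-P[:2];print(n,w@u,w@v)
E
```

```text
t 14.4 tcp [0.4928 0.0076 0.1099] cmd {'p': [0.4923214140319673, 0.006948027709824833, 0.11000000000000003], 'yaw': -96.2} F [-0.2  0.4 -1.7] w 32.9
plL 0.08927750237461568 -0.04302079619175516
plR 0.08912728323210062 0.044898499968928175
comb end 0.05400152021353284 0.0005500294419277948
cL 0.03477544314329009 -0.016290460579045745
cR 0.034717284931114936 0.017572266497432584
```

Request:
play_rows([
  [-0.04,0,1.5,0,0,0,20],
  [-0.04,0,2.4,0,0,0,20],
  [-0.04,0,2.9,0,0,0,20],
  [-0.04,0,3.2,0,0,0,20],
  [-0.04,0,3.4,0,0,0,20],
  [-0.04,0,3.52,0,0,0,20],
  [-0.04,0,3.52,0,0,0,20],
  [-0.04,0,3.52,0,0,0,20],
])

```text
time_s: 15.25
tcp_pos: [0.493, 0.0082, 0.0221]
ee_rot: [[-0.108, -0.994, 0.002], [-0.994, 0.108, 0.001], [-0.001, -0.002, -1.0]]
wrist_force: [1.1, 0.6, 0.1]
gripper_width: 0.381
```

Down without contact force. Release and look.

Request:
play_rows([
  [0,0,0,0,0,0,40],
  [0,0,0,0,0,0,50],
  [0,0,0,0,0,0,52],
  [0,0,0,0,0,0,52],
  [0,0,-1,0,0,0,52],
  [0,0,-3,0,0,0,52],
  [0,0,-5,0,0,0,60],
  [0,0,-6,0,0,0,60],
  [0,0,-6,0,0,0,60],
  [0,0,-6,0,0,0,60],
])

```text
time_s: 16.25
tcp_pos: [0.4921, 0.008, 0.1717]
ee_rot: [[-0.108, -0.994, 0.001], [-0.994, 0.108, 0.001], [-0.001, -0.001, -1.0]]
wrist_force: [-0.5, 0.7, -0.5]
gripper_width: 0.682
```

```bash
python3 - <<'E'
from h import *
import json
c=cmd();p=np.array(c["p"])+Rt(c["yaw"])@[-.001,0,(3.52-6)*.025];json.dump({"p":p.tolist(),"yaw":c["yaw"]},open(F,"w"))
c=look("wrist","w8");i=look("side","d8")["pixels"][:,:,::-1]
cv2.imwrite("pics/d8z.png",cv2.resize(i[190:270,220:320],None,fx=6,fy=6))
i=c["pixels"][:,:,::-1];cv2.imwrite("pics/w8z.png",cv2.resize(i[60:260,200:360],None,fx=3,fy=3))
E
```

```text
t 16.25 tcp [0.4921 0.008  0.1717] cmd {'p': [0.4924294133876733, 0.00794217867379715, 0.17200000000000004], 'yaw': -96.2} F [-0.5  0.7 -0.5] w 59.3
t 16.3 tcp [0.4915 0.0078 0.1707] cmd {'p': [0.4924294133876733, 0.00794217867379715, 0.17200000000000004], 'yaw': -96.2} F [ 0.3  0.3 -1.2] w 60.0
```

View pics/w8z.png

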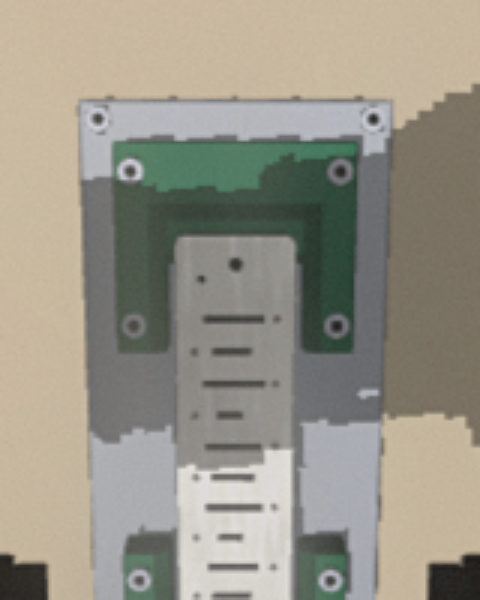

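View pics/d8z.png

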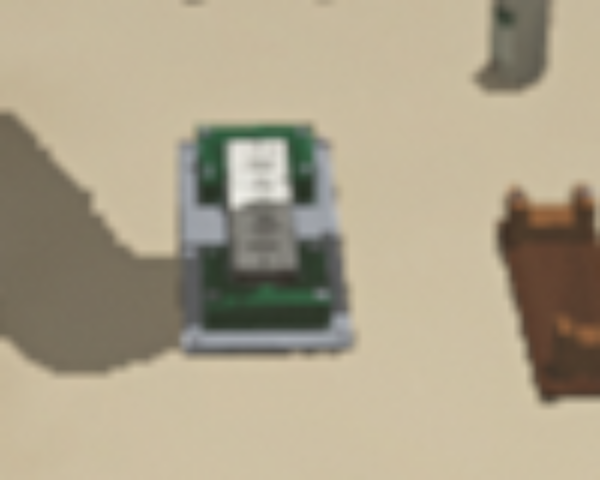

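```bash
python3 - <<'E'
from h import *
c=look("wrist","w8b")
u=Rt(-96.2)[:2,0];v=Rt(-96.2)[:2,1]
for n,uv,z in(("plL",(200+79/3,60+100/3),.007),("plR",(200+393/3,60+100/3),.007),("comb end",(200+235/3,60+236/3),.0296),("cL",(200+175/3,60+300/3),.0296),("cR",(200+297/3,60+300/3),.0296),("cL",(200+178/3,60+580/3),.0296),("cR",(200+293/3,60+580/3),.0296)):
    w=px2w(c,uv,z)[0]-np.array([.4934,.0176]);print(n,w@u,w@v)
E
```

```text
t 16.35 tcp [0.4913 0.0077 0.1702] cmd {'p': [0.4924294133876733, 0.00794217867379715, 0.17200000000000004], 'yaw': -96.2} F [ 0.3 -0.2 -0. ] w 60.3
plL 0.10008079434498549 -0.0426325783456762
plR 0.10004886602522177 0.0459586678339775
comb end 0.06355121890372087 0.001270570056644819
cL 0.04634215646866159 -0.015203358890853806
cR 0.04630900516934161 0.018268574875092175
cL -0.03524568154723803 -0.015509119704975084
cR -0.03531217775671999 0.018169817678445648
```

```bash
python3 - <<'E'
from h import *
go([.63,.03,.22],-96.2)
E
```

```text
ROW [-1.47, -5.38, -1.92, 0, 0, -0.0] end [0.6301 0.03   0.22  ] yaw -96.2 need rows 3.0 0.0
```

Request:
play_rows([
  [-1.47,-5.38,-1.92,0,0,0,80],
  [-1.47,-5.38,-1.92,0,0,0,80],
  [-1.47,-5.38,-1.92,0,0,0,80],
  [-1.47,-5.38,-1.92,0,0,0,80],
  [-1.47,-5.38,-1.92,0,0,0,80],
  [-1.47,-5.38,-1.92,0,0,0,80],
])

```text
time_s: 17.0
tcp_pos: [0.6286, 0.0297, 0.2177]
ee_rot: [[-0.108, -0.994, -0.004], [-0.994, 0.108, -0.001], [0.001, 0.004, -1.0]]
wrist_force: [0.4, 0.5, -0.3]
gripper_width: 0.918
```

```bash
python3 - <<'E'
from h import *
c=look("wrist","w9")
i=c["pixels"][:,:,::-1];print(c["C"],c["Rwc"].tolist());cv2.imwrite("pics/w9z.png",cv2.resize(i[0:240,180:360],None,fx=2.5,fy=2.5,interpolation=cv2.INTER_CUBIC))
np.savez("c9.npz",C=c["C"],Rwc=c["Rwc"],camera_matrix=c["camera_matrix"])
E
```

```text
t 17.0 tcp [0.6286 0.0297 0.2177] cmd {'p': [0.630111694364146, 0.02995131325731966, 0.22000000000000003], 'yaw': -96.2} F [ 0.4  0.5 -0.3] w 79.9
[ 0.62179989 -0.03849462  0.37945737] [[-0.9941002684878204, 0.1061205769424594, 0.022429430261219907], [0.10836508862947034, 0.9628435969935705, 0.24736453928323984], [0.0046544343126137065, 0.2483357221140004, -0.9686628440088674]]
```

View pics/w9z.png

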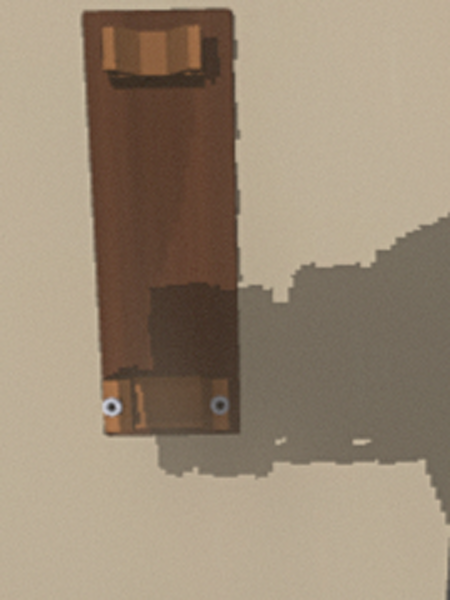

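```bash
python3 - <<'E'
from h import *
c=dict(np.load("c9.npz"))
f=lambda q,z:px2w(c,np.array(q)/2.5+[180,0]-.3,z)
b=f([(83,11),(233,9),(240,434),(104,434)],.006)
print(b);top=(b[0]+b[1])/2;bot=(b[2]+b[3])/2;d=bot-top;L=np.linalg.norm(d);d/=L
print("len",L,"w",np.linalg.norm(b[0]-b[1]),np.linalg.norm(b[2]-b[3]),"yaw",np.degrees(np.arctan2(d[1],d[0])),"ctr",(top+bot)/2)
n=np.array([-d[1],d[0]])
for nm,q,z in(("screws",[(111,407),(220,405)],.031),("wide top edges near",[(104,379),(230,379)],.031),("wide bottom",[(104,430),(238,432)],.031),("V top out",[(103,26),(200,26)],.0344),("V in",[(105,72),(202,72)],.0344),("slot",[(134,405),(206,405)],.031),("Vmid",[(150,50)],.0264)):
    for w in f(q,z): print(nm,np.round((w-(top+bot)/2)@d*1000,1),np.round((w-(top+bot)/2)@n*1000,1))
E
```

```text
[[ 0.66913008 -0.14707569]
 [ 0.61423341 -0.14182858]
 [ 0.62900718  0.01441127]
 [ 0.68444092  0.00833122]]
len 0.15654773976754716 w 0.05514686521825784 0.05576618108814007 yaw 84.48607616815177 ctr [ 0.6492029  -0.06654045]
screws 64.1 -20.8
screws 63.9 20.6
wide top edges near 53.6 -22.9
wide top edges near 54.2 24.6
wide bottom 72.9 -23.9
wide bottom 74.3 27.3
V top out -65.7 -16.6
V top out -65.3 16.4
V in -51.4 -16.7
V in -51.0 16.7
slot 63.5 -12.1
slot 63.8 15.3
Vmid -60.0 -1.6
```

```bash
python3 - <<'E'
from h import *
go([.53,-.27,.30],-90)
E
```

```text
ROW [12.36, 2.69, -3.2, 0, 0, -1.24] end [ 0.5299 -0.27    0.3   ] yaw -90.0 need rows 7.0 1.0
```

Request:
play_rows([
  [12.36,2.69,-3.2,0,0,-1.24,80],
  [12.36,2.69,-3.2,0,0,-1.24,80],
  [12.36,2.69,-3.2,0,0,-1.24,80],
  [12.36,2.69,-3.2,0,0,-1.24,80],
  [12.36,2.69,-3.2,0,0,-1.24,80],
  [12.36,2.69,-3.2,0,0,-1.24,80],
  [12.36,2.69,-3.2,0,0,-1.24,80],
  [12.36,2.69,-3.2,0,0,-1.24,80],
  [12.36,2.69,-3.2,0,0,-1.24,80],
  [12.36,2.69,-3.2,0,0,-1.24,80],
])

```text
time_s: 18.05
tcp_pos: [0.5294, -0.2689, 0.2991]
ee_rot: [[0.001, -1.0, -0.001], [-1.0, -0.001, 0.001], [-0.001, 0.001, -1.0]]
wrist_force: [-0.7, -0.1, -0.7]
gripper_width: 0.92
```

```bash
python3 - <<'E'
from h import *
c=look("wrist","w10")
for t,z in [("upper_cover_mid",.003),("driver_mid",.011),("bare_comb_mid",.009)]:
    for d in r.cut_out("wrist",t)[:3]: print(t,round(d["score"],2),rect(c,d["region"],z))
np.savez("c10.npz",C=c["C"],Rwc=c["Rwc"],camera_matrix=c["camera_matrix"])
E
```

```text
t 18.05 tcp [ 0.5294 -0.2689  0.2991] cmd {'p': [0.5298832411238468, -0.2699783779388958, 0.30000000000000004], 'yaw': -90.0} F [-0.7 -0.1 -0.7] w 80.0
upper_cover_mid 0.81 (array([ 0.6101, -0.2873]), 103.5, 32.5, -1.1)
driver_mid 0.64 (array([ 0.4771, -0.4231]), 162.0, 20.9, 0.1)
bare_comb_mid 0.92 (array([ 0.4563, -0.2789]), 127.3, 33.9, -5.5)
```

View pics/w10.png

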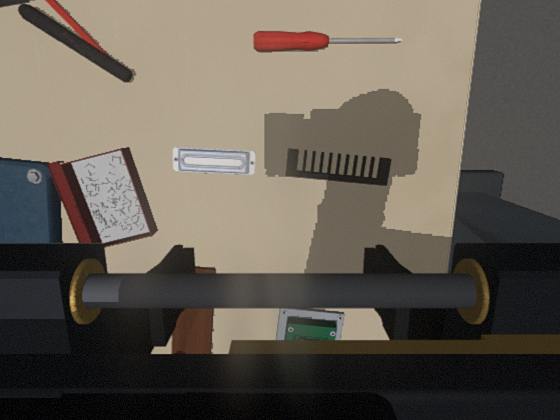

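```bash
python3 - <<'E'
from h import *
c=look("wrist","w10b")
for t,z in [("upper_cover_mid",.002),("driver_mid",.011)]:
    m=r.cut_out("wrist",t)[0]["region"]
    ys,xs=np.nonzero(m);w=px2w(c,np.c_[xs,ys],z);v=cv2.PCACompute(w.astype(np.float32),mean=None);print(t,v[0],np.degrees(np.arctan2(v[1][0,1],v[1][0,0])), xs.min(),xs.max(),ys.min(),ys.max())
i=c["pixels"][:,:,::-1]
cv2.imwrite("pics/w10z.png",np.vstack([cv2.resize(i[20:60,240:410],None,fx=4,fy=4,interpolation=cv2.INTER_CUBIC),cv2.resize(i[135:190,165:335],None,fx=4,fy=4,interpolation=cv2.INTER_CUBIC)]))
E
```

```text
t 18.25 tcp [ 0.5301 -0.2689  0.2992] cmd {'p': [0.5298832411238468, -0.2699783779388958, 0.30000000000000004], 'yaw': -90.0} F [ 0.  -0.2  0.5] w 80.3
upper_cover_mid [[ 0.6113009  -0.28721023]] -2.3119216 173 255 147 174
driver_mid [[ 0.501877   -0.42315054]] 0.51746076 254 399 31 52
```

View pics/w10z.png

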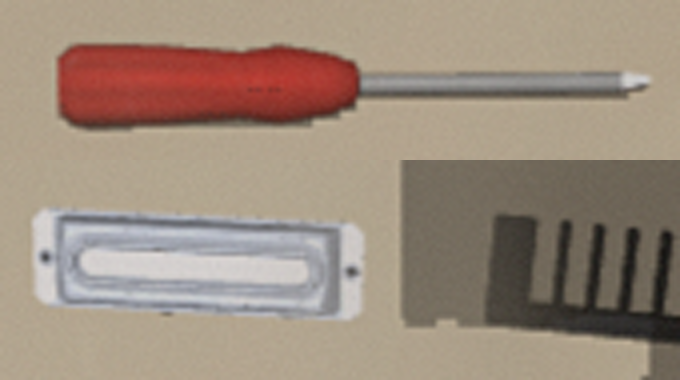

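```bash
python3 - <<'E'
from h import *
c=look("wrist","w10c")
q=lambda x,y:(240+x/4-.4,20+y/4-.4)
print("driver end,neck,tip",px2w(c,[q(58,85),q(358,83)],.011),px2w(c,[q(650,80)],.011))
q=lambda x,y:(165+x/4-.4,135+(y-160)/4-.4)
print("cover",px2w(c,[q(34,257.5),q(365,270),q(200,264)],.001))
E
```

```text
t 18.4 tcp [ 0.5301 -0.2694  0.2994] cmd {'p': [0.5298832411238468, -0.2699783779388958, 0.30000000000000004], 'yaw': -90.0} F [-0.2 -0.1  0.2] w 80.1
driver end,neck,tip [[ 0.55772533 -0.42397773]
 [ 0.47271377 -0.42457812]] [[ 0.3900137  -0.42543688]]
cover [[ 0.66189596 -0.28967933]
 [ 0.55840134 -0.28584627]
 [ 0.61005608 -0.28768717]]
```

```bash
python3 - <<'E'
from h import *
go([.6101,-.2878,.12],-182.1)
go([.6101,-.2878,.0014])
E
```

```text
ROW [0.71, -3.21, 7.2, 0, 0, 18.42] end [ 0.6101 -0.2877  0.12  ] yaw -182.10000000000002 need rows 4.0 11.0
ROW [0.0, -0.0, 4.74, 0, 0, -0.0] end [ 0.6101 -0.2877  0.0015] yaw -182.10000000000002 need rows 3.0 0.0
```

Request:
play_rows([
  [0.71,-3.21,7.2,0,0,18.42,80],
  [0.71,-3.21,7.2,0,0,18.42,80],
  [0.71,-3.21,7.2,0,0,18.42,80],
  [0.71,-3.21,7.2,0,0,18.42,80],
  [0.71,-3.21,7.2,0,0,18.42,80],
  [0.71,-3.21,7.2,0,0,18.42,80],
  [0.71,-3.21,7.2,0,0,18.42,80],
  [0.71,-3.21,7.2,0,0,18.42,80],
  [0.71,-3.21,7.2,0,0,18.42,80],
  [0.71,-3.21,7.2,0,0,18.42,80],
  [0.71,-3.21,7.2,0,0,18.42,80],
  [0.71,-3.21,7.2,0,0,18.42,80],
])

```text
time_s: 19.65
tcp_pos: [0.6102, -0.2876, 0.1194]
ee_rot: [[-0.999, 0.036, -0.0], [0.036, 0.999, 0.0], [0.0, 0.0, -1.0]]
wrist_force: [0.1, -0.5, -0.0]
gripper_width: 0.921
```

Request:
play_rows([
  [0,0,2,0,0,0,60],
  [0,0,3.5,0,0,0,60],
  [0,0,4.3,0,0,0,60],
  [0,0,4.6,0,0,0,60],
  [0,0,4.74,0,0,0,60],
  [0,0,4.74,0,0,0,60],
  [0,0,4.74,0,0,0,60],
])

```text
time_s: 20.35
tcp_pos: [0.6113, -0.288, 0.0027]
ee_rot: [[-0.999, 0.036, 0.003], [0.036, 0.999, -0.001], [-0.003, -0.001, -1.0]]
wrist_force: [0.2, -0.4, -0.7]
gripper_width: 0.684
```

Request:
play_rows([
  [0,0,0,0,0,0,60],
  [0,0,0,0,0,0,60],
  [0,0,0,0,0,0,20],
  [0,0,0,0,0,0,20],
  [0,0,0,0,0,0,20],
  [0,0,0,0,0,0,20],
  [0,0,0,0,0,0,20],
  [0,0,0,0,0,0,20],
])

```text
time_s: 21.15
tcp_pos: [0.61, -0.2877, 0.001]
ee_rot: [[-0.999, 0.037, -0.0], [0.037, 0.999, 0.0], [0.0, 0.0, -1.0]]
wrist_force: [0.4, -0.3, -0.4]
gripper_width: 0.321
```

```bash
python3 - <<'E'
from h import *
go([.492,.0173,.13],-96.2)
E
```

```text
ROW [5.17, 12.02, -5.14, 0, 0, -17.18] end [0.492  0.0173 0.13  ] yaw -96.20000000000002 need rows 8.0 10.0
```

Request:
play_rows([
  [0,0,-1,0,0,0,20],
  [0,0,-2.5,0,0,0,20],
  [0,0,-4.2,0,0,0,20],
  [5.11,12.05,-5.14,0,0,-10,20],
  [5.11,12.05,-5.14,0,0,-10,20],
  [5.11,12.05,-5.14,0,0,-10,20],
  [5.11,12.05,-5.14,0,0,-10,20],
  [5.11,12.05,-5.14,0,0,-10,20],
  [5.11,12.05,-5.14,0,0,-10,20],
  [5.11,12.05,-5.14,0,0,-10,20],
  [5.11,12.05,-5.14,0,0,-10,20],
  [5.11,12.05,-5.14,0,0,-10,20],
])

```text
time_s: 22.35
tcp_pos: [0.4935, 0.0186, 0.1299]
ee_rot: [[-0.669, -0.743, 0.001], [-0.743, 0.669, 0.0], [-0.001, -0.0, -1.0]]
wrist_force: [0.6, -0.5, -0.8]
gripper_width: 0.324
```

Request:
play_rows([
  [0,0,0,0,0,-7.18,20],
  [0,0,0,0,0,-7.18,20],
  [0,0,0,0,0,-7.18,20],
  [0,0,0,0,0,-7.18,20],
  [0,0,0,0,0,-7.18,20],
  [0,0,0,0,0,-7.18,20],
  [0,0,0,0,0,-7.18,20],
])

```text
time_s: 23.05
tcp_pos: [0.4936, 0.0175, 0.1294]
ee_rot: [[-0.111, -0.994, -0.0], [-0.994, 0.111, -0.0], [0.0, 0.0, -1.0]]
wrist_force: [1.0, -1.1, 0.4]
gripper_width: 0.323
```

```bash
python3 - <<'E'
from h import *
json.dump({"p":[.4935,.018,.13],"yaw":-96.2},open(F,"w"))
c=look("wrist","w11");np.savez("c11.npz",C=c["C"],Rwc=c["Rwc"],camera_matrix=c["camera_matrix"])
i=c["pixels"][:,:,::-1];cv2.imwrite("pics/w11z.png",cv2.resize(i[60:260,200:360],None,fx=3,fy=3))
E
```

```text
t 23.05 tcp [0.4936 0.0175 0.1294] cmd {'p': [0.4935, 0.018, 0.13], 'yaw': -96.2} F [ 1.  -1.1  0.4] w 28.1
```

View pics/w11z.png

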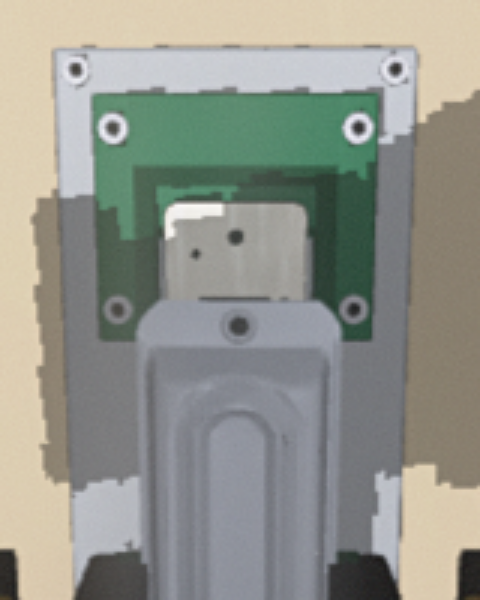

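```bash
python3 - <<'E'
from h import *
c=dict(np.load("c11.npz"))
u=Rt(-96.2)[:2,0];v=Rt(-96.2)[:2,1]
q=lambda x,y:(200+x/3-.33,60+y/3-.33)
for n,uv,z in(("comb end",q(235,203),.0296),("combL",q(164,250),.0296),("combR",q(308,250),.0296),("cover end",q(239,301),.129),("cL",q(137,350),.129),("cR",q(342,350),.129),("hole",q(239,325),.129)):
    w=px2w(c,uv,z)[0]-np.array([.4936,.0175]);print(n,w@u,w@v)
E
```

```text
comb end 0.0631867911895962 -0.00010656342279297468
combL 0.052506385110918985 -0.01680415025988134
combR 0.05239285727884993 0.016980227330301755
cover end 0.0512405606177345 0.0005399055092797528
cL 0.04403814976148326 -0.014653706027040057
cR 0.043932807159650145 0.015842854286418656
hole 0.047707393674487106 0.0005295787131522198
```

Request:
play_rows([
  [0,0,1.5,0,0,0,20],
  [0,0,2.5,0,0,0,20],
  [0,0,3.2,0,0,0,20],
  [0,0,3.6,0,0,0,20],
  [0,0,3.8,0,0,0,20],
  [-0.02,0,3.94,0,0,0,20],
  [-0.02,0,3.94,0,0,0,20],
  [-0.02,0,3.94,0,0,0,20],
  [-0.02,0,3.94,0,0,0,20],
  [-0.02,0,3.94,0,0,0,20],
])

```text
time_s: 24.1
tcp_pos: [0.4938, 0.0186, 0.0315]
ee_rot: [[-0.108, -0.994, 0.001], [-0.994, 0.108, 0.0], [-0.0, -0.001, -1.0]]
wrist_force: [-0.7, 0.1, -0.1]
gripper_width: 0.323
```

Request:
play_rows([
  [0,0,0,0,0,0,30],
  [0,0,0,0,0,0,34],
  [0,0,0,0,0,0,42],
  [0,0,0,0,0,0,50],
  [0,0,0,0,0,0,52],
  [0,0,0,0,0,0,52],
  [0,0,-1,0,0,0,52],
  [0,0,-3,0,0,0,52],
  [0,0,-5,0,0,0,60],
  [0,0,-6,0,0,0,60],
  [0,0,-6,0,0,0,60],
  [0,0,-6,0,0,0,60],
])

```text
time_s: 25.3
tcp_pos: [0.4932, 0.0186, 0.1812]
ee_rot: [[-0.108, -0.994, 0.001], [-0.994, 0.108, 0.001], [-0.001, -0.0, -1.0]]
wrist_force: [0.3, -0.1, -0.7]
gripper_width: 0.682
```

```bash
python3 - <<'E'
from h import *
json.dump({"p":(np.array([.4935,.018,.13])+Rt(-96.2)@[-.0005,0,(3.94-6)*.025]).tolist(),"yaw":-96.2},open(F,"w"))
c=look("wrist","w12");np.savez("c12.npz",C=c["C"],Rwc=c["Rwc"],camera_matrix=c["camera_matrix"])
i=c["pixels"][:,:,::-1];cv2.imwrite("pics/w12z.png",cv2.resize(i[60:260,200:360],None,fx=3,fy=3))
i=look("side","d12")["pixels"][:,:,::-1]
cv2.imwrite("pics/d12z.png",cv2.resize(i[190:270,220:320],None,fx=6,fy=6))
E
```

```text
t 25.3 tcp [0.4932 0.0186 0.1812] cmd {'p': [0.493553999677853, 0.018497075481986158, 0.1815], 'yaw': -96.2} F [ 0.3 -0.1 -0.7] w 59.3
t 25.35 tcp [0.4927 0.0184 0.1802] cmd {'p': [0.493553999677853, 0.018497075481986158, 0.1815], 'yaw': -96.2} F [ 0.4 -0.4 -1.2] w 59.9
```

View pics/w12z.png

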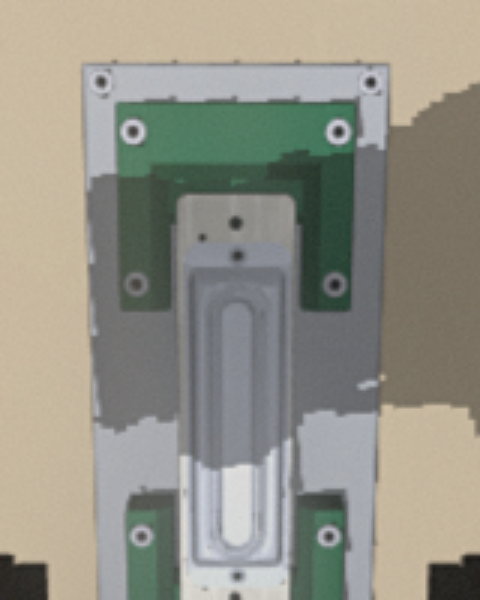

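View pics/d12z.png

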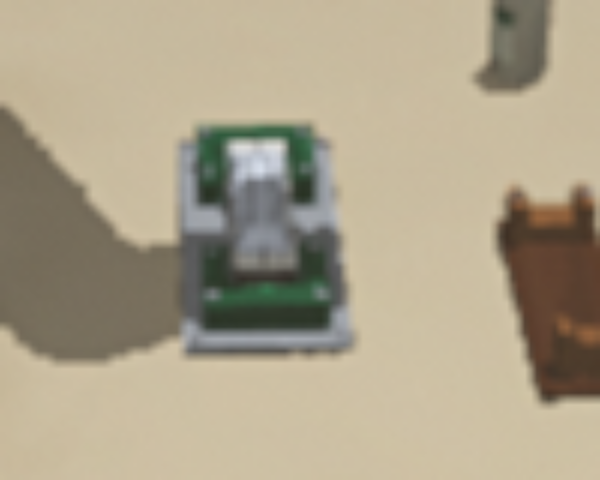

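```bash
python3 - <<'E'
from h import *
go([.417,.447,.20],-26.8)
E
```

```text
ROW [-16.71, 4.9, -0.74, 0, 0, -13.88] end [0.4169 0.447  0.2   ] yaw -26.799999999999997 need rows 9.0 9.0
```

Request:
play_rows([
  [-16.71,4.9,-0.74,0,0,-13.88,75],
  [-16.71,4.9,-0.74,0,0,-13.88,75],
  [-16.71,4.9,-0.74,0,0,-13.88,75],
  [-16.71,4.9,-0.74,0,0,-13.88,75],
  [-16.71,4.9,-0.74,0,0,-13.88,75],
  [-16.71,4.9,-0.74,0,0,-13.88,75],
  [-16.71,4.9,-0.74,0,0,-13.88,75],
  [-16.71,4.9,-0.74,0,0,-13.88,75],
  [-16.71,4.9,-0.74,0,0,-13.88,75],
  [-16.71,4.9,-0.74,0,0,-13.88,75],
  [-16.71,4.9,-0.74,0,0,-13.88,75],
  [-16.71,4.9,-0.74,0,0,-13.88,75],
])

```text
time_s: 26.6
tcp_pos: [0.4167, 0.4458, 0.1982]
ee_rot: [[0.892, -0.452, -0.002], [-0.452, -0.892, -0.003], [-0.0, 0.003, -1.0]]
wrist_force: [0.1, -0.3, 0.2]
gripper_width: 0.86
```

```bash
python3 - <<'E'
from h import *
c=look("wrist","w13");np.savez("c13.npz",C=c["C"],Rwc=c["Rwc"],camera_matrix=c["camera_matrix"])
hsv=cv2.cvtColor(c["pixels"],cv2.COLOR_RGB2HSV)
for d in r.cut_out("wrist","weight_mid")[:3]: print(d["score"],rect(c,d["region"],.028),hsv[d["region"]].mean(0))
i=c["pixels"][:,:,::-1];cv2.imwrite("pics/w13z.png",cv2.resize(i[0:250,100:460],None,fx=2,fy=2))
E
```

```text
t 26.6 tcp [0.4167 0.4458 0.1982] cmd {'p': [0.41688723743743544, 0.44703356175540876, 0.19999999999999998], 'yaw': -26.799999999999997} F [ 0.1 -0.3  0.2] w 74.8
0.95 (array([0.3748, 0.3817]), 59.8, 48.5, 85.6) [ 87.51361502 139.0400626   95.0400626 ]
0.69 (array([0.5777, 0.4312]), 46.9, 24.8, 61.3) [161.08078995  80.89826451 168.64093357]
0.66 (array([0.4772, 0.4181]), 59.8, 43.9, -26.8) [ 20.46632124 128.20379965 182.8511802 ]
```

View pics/w13z.png

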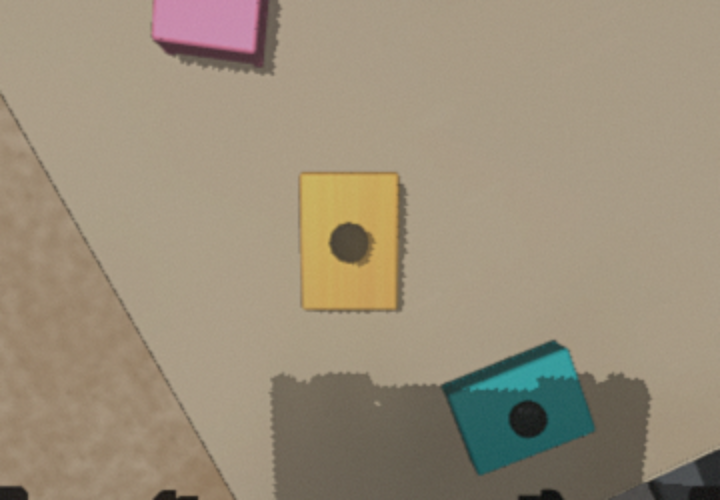

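```bash
python3 - <<'E'
from h import *
go([.4772,.4181,.10],-26.8)
go([.4772,.4181,.005])
E
```

```text
ROW [2.68, -0.05, 4.0, 0, 0, 0.0] end [0.4773 0.4179 0.1   ] yaw -26.799999999999997 need rows 3.0 0.0
ROW [-0.0, -0.0, 3.8, 0, 0, -0.0] end [0.4773 0.4179 0.005 ] yaw -26.799999999999997 need rows 2.0 0.0
```

Request:
play_rows([
  [2.68,-0.05,2,0,0,0,64],
  [2.68,-0.05,4,0,0,0,64],
  [2.68,-0.05,4,0,0,0,64],
  [2.68,-0.05,4,0,0,0,64],
  [2.68,-0.05,5.5,0,0,0,64],
  [2.68,-0.05,7,0,0,0,64],
  [2.68,-0.05,7.8,0,0,0,64],
  [2.68,-0.05,7.8,0,0,0,64],
  [2.68,-0.05,7.8,0,0,0,64],
  [2.68,-0.05,7.8,0,0,0,64],
])

```text
time_s: 27.7
tcp_pos: [0.4784, 0.4195, 0.0074]
ee_rot: [[0.893, -0.45, 0.003], [-0.45, -0.893, 0.004], [0.001, -0.005, -1.0]]
wrist_force: [-0.7, 1.0, 0.5]
gripper_width: 0.735
```

Request:
play_rows([
  [0,0,0,0,0,0,30],
  [0,0,0,0,0,0,30],
  [0,0,0,0,0,0,30],
  [0,0,0,0,0,0,30],
  [0,0,0,0,0,0,30],
  [0,0,0,0,0,0,30],
])

```text
time_s: 28.3
tcp_pos: [0.4776, 0.4185, 0.0052]
ee_rot: [[0.893, -0.451, 0.001], [-0.451, -0.893, 0.001], [0.0, -0.001, -1.0]]
wrist_force: [-0.8, -0.1, 3.9]
gripper_width: 0.501
```

```bash
python3 - <<'E'
from h import *
go([.4935,.018,.15],-96.2)
E
```

```text
ROW [7.79, 13.99, -5.8, 0, 0, 13.88] end [0.4934 0.018  0.15  ] yaw -96.2 need rows 9.0 9.0
```

Request:
play_rows([
  [0,0,-1,0,0,0,30],
  [0,0,-2.8,0,0,0,30],
  [7.79,13.99,-5.8,0,0,13.88,30],
  [7.79,13.99,-5.8,0,0,13.88,30],
  [7.79,13.99,-5.8,0,0,13.88,30],
  [7.79,13.99,-5.8,0,0,13.88,30],
  [7.79,13.99,-5.8,0,0,13.88,30],
  [7.79,13.99,-5.8,0,0,13.88,30],
  [7.79,13.99,-5.8,0,0,13.88,30],
  [7.79,13.99,-5.8,0,0,13.88,30],
  [7.79,13.99,-5.8,0,0,13.88,30],
  [7.79,13.99,-5.8,0,0,13.88,30],
])

```text
time_s: 29.5
tcp_pos: [0.4923, 0.0163, 0.1487]
ee_rot: [[-0.111, -0.994, -0.002], [-0.994, 0.111, 0.0], [0.0, 0.002, -1.0]]
wrist_force: [0.4, 0.2, -3.0]
gripper_width: 0.501
```

Request:
play_rows([
  [0,0,0,0,0,0,30],
  [0,0,0,0,0,0,30],
  [0,0,0,0,0,0,30],
  [0,0,0,0,0,0,30],
])

```text
time_s: 29.9
tcp_pos: [0.4933, 0.0189, 0.1492]
ee_rot: [[-0.106, -0.994, -0.001], [-0.994, 0.106, -0.0], [0.0, 0.001, -1.0]]
wrist_force: [-0.0, -0.2, -3.5]
gripper_width: 0.504
```

```bash
python3 - <<'E'
from h import *
c=look("wrist","w14");np.savez("c14.npz",C=c["C"],Rwc=c["Rwc"],camera_matrix=c["camera_matrix"])
i=look("side","d14")["pixels"][:,:,::-1];cv2.imwrite("pics/d14z.png",cv2.resize(i[130:270,190:350],None,fx=4,fy=4))
E
```

```text
t 29.9 tcp [0.4933 0.0189 0.1492] cmd {'p': [0.4933907524870127, 0.01795020774938455, 0.14999999999999997], 'yaw': -96.2} F [-0.  -0.2 -3.5] w 43.9
t 29.95 tcp [0.4933 0.0188 0.1493] cmd {'p': [0.4933907524870127, 0.01795020774938455, 0.14999999999999997], 'yaw': -96.2} F [-0.1  1.4 -3.8] w 44.1
```

View pics/w14.png

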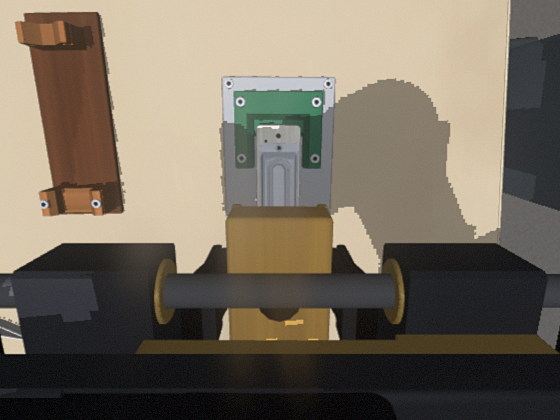

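View pics/d14z.png

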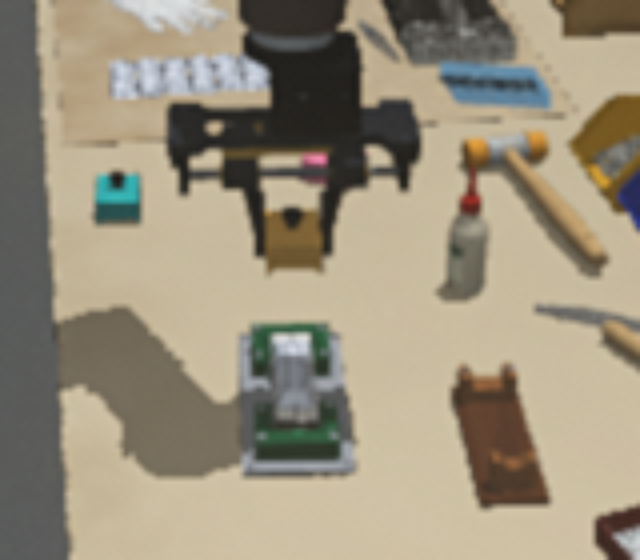

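```bash
python3 - <<'E'
from h import *
i=cv2.imread("pics/w14.png");cv2.imwrite("pics/w14z.png",cv2.resize(i[70:250,210:350],None,fx=4,fy=4)[:600])
E
```

```text
(no output)
```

View pics/w14z.png

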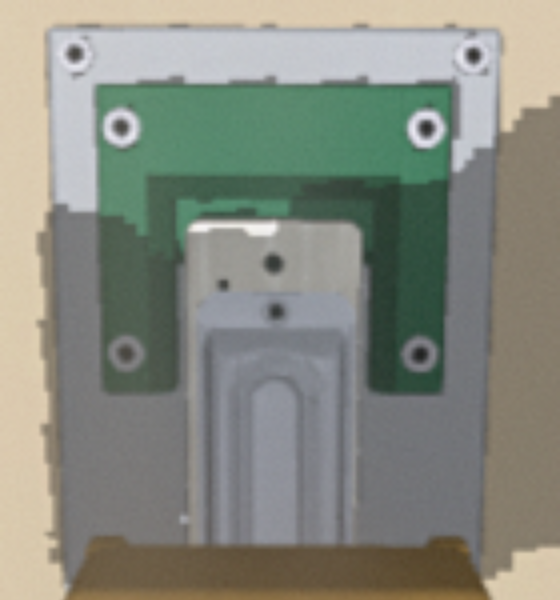

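```bash
python3 - <<'E'
from h import *
c=dict(np.load("c14.npz"))
u=Rt(-96.2)[:2,0];v=Rt(-96.2)[:2,1]
q=lambda x,y:(210+x/4-.4,70+y/4-.4)
for n,uv,z in(("cover end",q(276,293),.03),("cL",q(197,340),.03),("cR",q(357,340),.03),("crownL",q(248,480),.0396),("crownR",q(302,480),.0396),("w L",(227.5,220),.175),("wR",(332.5,220),.175),("w end",(280,207),.176)):
    w=px2w(c,uv,z)[0]-np.array([.4933,.0189]);print(n,w@u,w@v)
E
```

```text
cover end 0.05132912328633719 4.132035628829423e-05
cL 0.042495472108757364 -0.014995398434778796
cR 0.04254394971772276 0.015489267951169696
crownL 0.01723868237710856 -0.00519001804425317
crownR 0.017253545701087003 0.00498786526056366
w L 0.030954235705730124 -0.019761705019005895
wR 0.031008619478261234 0.020752746003647637
w end 0.03637722321718322 0.0004731933482144755
```

Request:
play_rows([
  [0,0,1.5,0,0,0,30],
  [0,0,2.6,0,0,0,30],
  [0,0,3.4,0,0,0,30],
  [0,0,3.8,0,0,0,30],
  [0,0,4.1,0,0,0,30],
  [0,0,4.25,0,0,0,30],
  [0,0,4.33,0,0,0,30],
  [0,0,4.33,0,0,0,30],
  [0,0,4.33,0,0,0,30],
  [0,0,4.33,0,0,0,30],
])

```text
time_s: 31.0
tcp_pos: [0.4938, 0.0181, 0.0419]
ee_rot: [[-0.108, -0.994, 0.001], [-0.994, 0.108, 0.0], [-0.001, -0.001, -1.0]]
wrist_force: [-0.1, 0.1, -3.8]
gripper_width: 0.506
```

Request:
play_rows([
  [0,0,0.02,0,0,0,30],
  [0,0,0.04,0,0,0,30],
  [0,0,0.05,0,0,0,30],
  [0,0,0.05,0,0,0,30],
  [0,0,0.05,0,0,0,30],
])

```text
time_s: 31.5
tcp_pos: [0.4935, 0.018, 0.0405]
ee_rot: [[-0.108, -0.994, 0.0], [-0.994, 0.108, 0.0], [-0.0, -0.0, -1.0]]
wrist_force: [-1.4, 0.4, 3.8]
gripper_width: 0.506
```

Contact (force reversed to +3.8 N): seated. Release.

Request:
play_rows([
  [0,0,0,0,0,0,46],
  [0,0,0,0,0,0,50],
  [0,0,0,0,0,0,58],
  [0,0,0,0,0,0,62],
  [0,0,0,0,0,0,64],
  [0,0,0,0,0,0,64],
  [0,0,-1,0,0,0,64],
  [0,0,-3,0,0,0,64],
  [0,0,-5,0,0,0,64],
  [0,0,-6,0,0,0,64],
  [0,0,-6,0,0,0,64],
  [0,0,-6,0,0,0,64],
])

```text
time_s: 32.7
tcp_pos: [0.4931, 0.0181, 0.1902]
ee_rot: [[-0.108, -0.994, 0.001], [-0.994, 0.108, 0.001], [-0.001, -0.0, -1.0]]
wrist_force: [0.3, 1.0, -0.7]
gripper_width: 0.735
```

```bash
python3 - <<'E'
from h import *
json.dump({"p":(np.array([.49339,.01795,.15+(6-4.38)*.025])).tolist(),"yaw":-96.2},open(F,"w"))
c=look("wrist","w15");i=look("side","d15")["pixels"][:,:,::-1]
cv2.imwrite("pics/d15z.png",cv2.resize(i[190:270,220:320],None,fx=6,fy=6))
i=c["pixels"][:,:,::-1];cv2.imwrite("pics/w15z.png",cv2.resize(i[60:260,200:360],None,fx=3,fy=3))
for d in r.cut_out("wrist","weight_mid")[:1]: print(rect(c,d["region"],.0654))
go([.53,-.40,.22],0.5)
E
```

```text
t 32.7 tcp [0.4931 0.0181 0.1902] cmd {'p': [0.49339, 0.01795, 0.1905], 'yaw': -96.2} F [ 0.3  1.  -0.7] w 64.0
t 32.75 tcp [0.4925 0.0179 0.1891] cmd {'p': [0.49339, 0.01795, 0.1905], 'yaw': -96.2} F [-0.   0.1 -1. ] w 63.9
(array([0.4929, 0.0147]), 60.9, 43.2, 83.8)
ROW [16.46, -3.26, -1.18, 0, 0, -19.34] end [ 0.53   -0.3999  0.22  ] yaw 0.5 need rows 9.0 12.0
```

View pics/w15z.png

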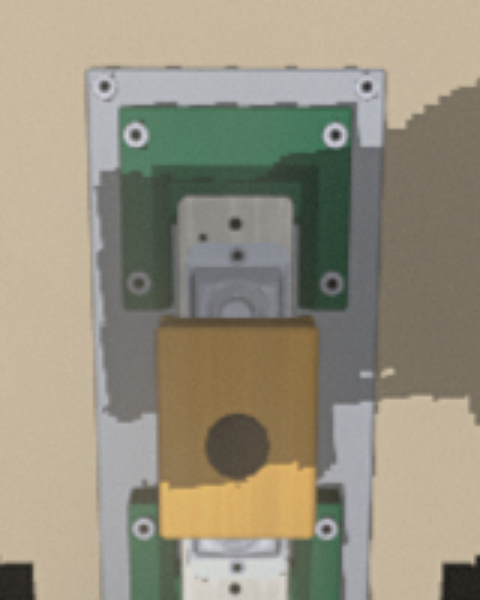

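View pics/d15z.png

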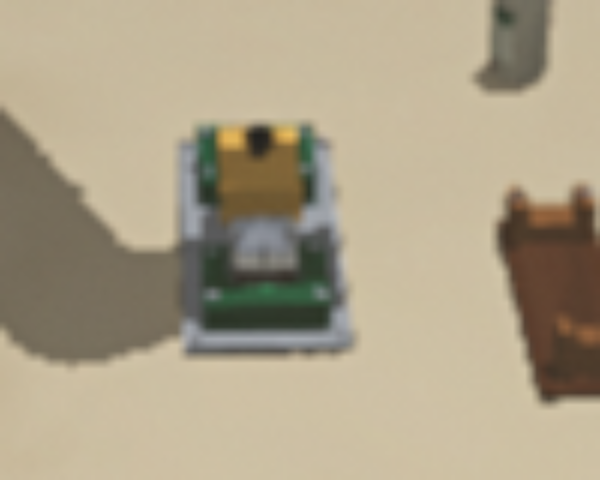

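```bash
rm -f x; python3 - <<'E'
from h import *
json.dump({"p":[.49339,.01795,.1905],"yaw":-96.2},open(F,"w"))
c=look("scene","s15");print("vise",px2w(c,[(375,150),(400,152)],0),"vise top",px2w(c,[(380,128)],.06),px2w(c,[(320,152),(370,157)],0))
go([.5152,-.4243,.22],-179.5)
go([.5152,-.4243,.005])
E
```

```text
t 32.85 tcp [0.4924 0.0177 0.1885] cmd {'p': [0.49339, 0.01795, 0.1905], 'yaw': -96.2} F [ 0.1  0.2 -0.1] w 64.0
vise [[ 0.50041931 -0.6428274 ]
 [ 0.4122485  -0.6821023 ]] vise top [[ 0.51933729 -0.72256913]] [[ 0.6718904  -0.5033538 ]
 [ 0.49438116 -0.5737621 ]]
ROW [17.49, -2.78, -1.18, 0, 0, 16.66] end [ 0.5153 -0.4242  0.22  ] yaw -179.5 need rows 9.0 10.0
ROW [0.0, -0.0, 8.6, 0, 0, -0.0] end [ 0.5153 -0.4242  0.005 ] yaw -179.5 need rows 5.0 0.0
```

Request:
play_rows([
  [17.49,-2.78,-1.18,0,0,16.66,64],
  [17.49,-2.78,-1.18,0,0,16.66,64],
  [17.49,-2.78,-1.18,0,0,16.66,64],
  [17.49,-2.78,-1.18,0,0,16.66,64],
  [17.49,-2.78,-1.18,0,0,16.66,64],
  [17.49,-2.78,-1.18,0,0,16.66,64],
  [17.49,-2.78,-1.18,0,0,16.66,64],
  [17.49,-2.78,-1.18,0,0,16.66,64],
  [17.49,-2.78,-1.18,0,0,16.66,64],
  [17.49,-2.78,-1.18,0,0,16.66,64],
  [17.49,-2.78,-1.18,0,0,16.66,64],
  [17.49,-2.78,-1.18,0,0,16.66,64],
])

```text
time_s: 34.1
tcp_pos: [0.5149, -0.4238, 0.2182]
ee_rot: [[-1.0, -0.011, -0.002], [-0.011, 1.0, 0.001], [0.002, 0.001, -1.0]]
wrist_force: [-0.3, 0.1, -0.8]
gripper_width: 0.736
```

```bash
python3 - <<'E'
from h import *
c=look("wrist","w16")
E
```

```text
t 34.1 tcp [ 0.5149 -0.4238  0.2182] cmd {'p': [0.5152607737136173, -0.42424846421846346, 0.0050000000000000044], 'yaw': -179.5} F [-0.3  0.1 -0.8] w 64.0
```

View pics/w16.png

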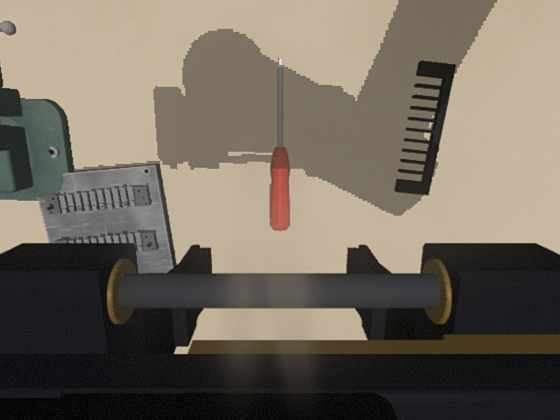

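```bash
python3 - <<'E'
from h import *
c=look("wrist","w16b");P=r.sense()["tcp_pos"][:2];R=Rt(-179.5)
for uv in((280,147.5),(280,230.5),(280.5,60)):
    w=px2w(c,uv,.011)[0]-P;print(w@R[:2,0],w@R[:2,1])
E
```

```text
t 34.15 tcp [ 0.5152 -0.4234  0.2188] cmd {'p': [0.5152607737136173, -0.42424846421846346, 0.0050000000000000044], 'yaw': -179.5} F [-0.5  0.4  0.4] w 64.4
0.041308910325206435 0.0003084001773330795
-0.04517292536030573 0.0006036844495509838
0.12267985202544725 0.0005018029433053067
```

Request:
play_rows([
  [0,0,2,0,0,0,56],
  [0,0,4,0,0,0,56],
  [0,0,6,0,0,0,56],
  [0,0,7.5,0,0,0,56],
  [0,0,8.3,0,0,0,56],
  [0,0,8.6,0,0,0,56],
  [0,0,8.6,0,0,0,56],
  [0,0,8.6,0,0,0,56],
  [0,0,8.6,0,0,0,10],
  [0,0,8.6,0,0,0,10],
  [0,0,8.6,0,0,0,10],
  [0,0,8.6,0,0,0,10],
])

```text
time_s: 35.4
tcp_pos: [0.5154, -0.4244, 0.0051]
ee_rot: [[-1.0, -0.009, 0.001], [-0.009, 1.0, -0.0], [-0.001, -0.0, -1.0]]
wrist_force: [0.5, 0.9, 0.4]
gripper_width: 0.363
```

Request:
play_rows([
  [0,0,0,0,0,0,10],
  [0,0,0,0,0,0,10],
  [0,0,0,0,0,0,10],
])

```text
time_s: 35.7
tcp_pos: [0.5152, -0.4242, 0.0047]
ee_rot: [[-1.0, -0.009, -0.0], [-0.009, 1.0, 0.0], [0.0, 0.0, -1.0]]
wrist_force: [-0.1, 0.6, 1.9]
gripper_width: 0.239
```

```bash
python3 - <<'E'
from h import *
go([.6523,-.0347,.14],-95.5)
E
```

```text
ROW [-5.62, 15.53, -5.4, 0, 0, -16.8] end [ 0.6524 -0.0348  0.14  ] yaw -95.5 need rows 9.0 10.0
```

Request:
play_rows([
  [0,0,-1.5,0,0,0,10],
  [0,0,-3.5,0,0,0,10],
  [0,0,-5.4,0,0,0,10],
  [-5.64,15.69,-5.4,0,0,-10,10],
  [-5.64,15.69,-5.4,0,0,-10,10],
  [-5.64,15.69,-5.4,0,0,-10,10],
  [-5.64,15.69,-5.4,0,0,-10,10],
  [-5.64,15.69,-5.4,0,0,-10,10],
  [-5.64,15.69,-5.4,0,0,-10,10],
  [-5.64,15.69,-5.4,0,0,-10,10],
  [-5.64,15.69,-5.4,0,0,-10,10],
  [-5.64,15.69,-5.4,0,0,-10,10],
])

```text
time_s: 36.9
tcp_pos: [0.654, -0.0264, 0.1391]
ee_rot: [[-0.633, -0.774, 0.001], [-0.774, 0.633, 0.0], [-0.001, -0.0, -1.0]]
wrist_force: [-0.4, -0.4, -0.6]
gripper_width: 0.234
```

```bash
python3 - <<'E'
from h import *
json.dump({"p":[.6527,-.0307,.14],"yaw":-129.5},open(F,"w"))
print(r.sense()["tcp_pos"],r.sense()["gripper_width"]);go([.6527,-.0307,.14],-95.5)
E
```

```text
[ 0.65399859 -0.0264204   0.13913672] 0.23441274832044753
ROW [0.0, 0.0, 0.0, 0, 0, -6.8] end [ 0.6527 -0.0307  0.14  ] yaw -95.5 need rows 0.0 4.0
```

Request:
play_rows([
  [0,0,0,0,0,-6.8,10],
  [0,0,0,0,0,-6.8,10],
  [0,0,0,0,0,-6.8,10],
  [0,0,0,0,0,-6.8,10],
  [0,0,0,0,0,-6.8,10],
  [0,0,0,0,0,-6.8,10],
  [0,0,0,0,0,-6.8,10],
  [0,0,0,0,0,-6.8,10],
  [0,0,0,0,0,-6.8,10],
])

```text
time_s: 37.8
tcp_pos: [0.6528, -0.0308, 0.1395]
ee_rot: [[-0.097, -0.995, -0.0], [-0.995, 0.097, 0.0], [-0.0, 0.0, -1.0]]
wrist_force: [0.0, -0.1, -1.3]
gripper_width: 0.236
```

```bash
python3 - <<'E'
from h import *
c=look("wrist","w17");np.savez("c17.npz",C=c["C"],Rwc=c["Rwc"],camera_matrix=c["camera_matrix"])
i=c["pixels"][:,:,::-1];cv2.imwrite("pics/w17z.png",cv2.resize(i[0:280,200:360],None,fx=2.1,fy=2.1,interpolation=cv2.INTER_CUBIC))
E
```

```text
t 37.8 tcp [ 0.6528 -0.0308  0.1395] cmd {'p': [0.6527, -0.0307, 0.14], 'yaw': -95.5} F [ 0.  -0.1 -1.3] w 20.6
```

View pics/w17z.png

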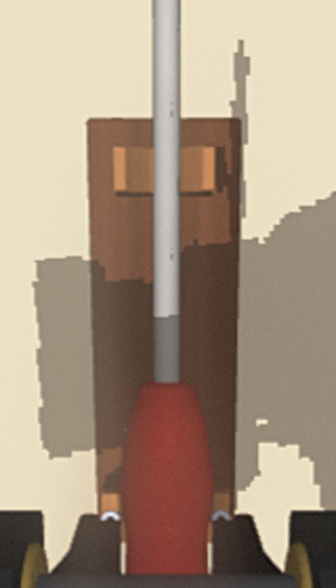

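```bash
python3 - <<'E'
from h import *
c=dict(np.load("c17.npz"))
u=Rt(-95.5)[:2,0];v=Rt(-95.5)[:2,1]
q=lambda x,y:(200+x/2.1-.3,y/2.1-.3)
for n,uv,z in(("neck",q(167,382),.146),("shaft",q(166,20),.146),("shaft",q(166,300),.146),("V out",q(164,147),.0344),("V in",q(164,193),.0344),("base end",q(164,119),.006),("VL",q(113,165),.0344),("VR",q(215,165),.0344)):
    w=px2w(c,uv,z)[0]-np.array([.6528,-.0308]);print(n,w@u,w@v)
E
```

```text
neck 0.04277893199798868 0.00034350288328022433
shaft 0.10953166233463216 0.0002080201777887285
shaft 0.059253480733739844 0.00015622164677316493
V out 0.1014898384104965 -0.00037263060354185515
V in 0.0872297223819772 -0.0003965920068706871
base end 0.114365136289162 -0.00040240749529776344
VL 0.09597300817493368 -0.017096138582930586
VR 0.09594234597684946 0.01633401316263453
```

Request:
play_rows([
  [0,0.0,1.5,0,0,0,10],
  [0,0,2.7,0,0,0,10],
  [0,0,3.5,0,0,0,10],
  [0,0,4.0,0,0,0,10],
  [0,0,4.3,0,0,0,10],
  [0,0,4.5,0,0,0,10],
  [0,0,4.65,0,0,0,10],
  [0,0,4.65,0,0,0,10],
  [0,0,4.65,0,0,0,10],
  [0,0,4.65,0,0,0,10],
])

```text
time_s: 38.85
tcp_pos: [0.6533, -0.0307, 0.024]
ee_rot: [[-0.096, -0.995, 0.001], [-0.995, 0.096, 0.0], [-0.0, -0.001, -1.0]]
wrist_force: [-0.9, -1.2, -0.8]
gripper_width: 0.234
```

Request:
play_rows([
  [0,0,0.02,0,0,0,10],
  [0,0,0.02,0,0,0,10],
  [0,0,0.02,0,0,0,10],
])

```text
time_s: 39.15
tcp_pos: [0.6528, -0.0308, 0.0229]
ee_rot: [[-0.096, -0.995, 0.0], [-0.995, 0.096, 0.0], [-0.0, -0.0, -1.0]]
wrist_force: [-0.3, -0.3, -0.6]
gripper_width: 0.233
```

Request:
play_rows([
  [0,0,0,0,0,0,23],
  [0,0,0,0,0,0,27],
  [0,0,0,0,0,0,34],
  [0,0,0,0,0,0,42],
  [0,0,0,0,0,0,44],
  [0,0,0,0,0,0,44],
  [0,0,-1,0,0,0,44],
  [0,0,-3,0,0,0,44],
  [0,0,-5,0,0,0,44],
  [-2,0,-6,0,0,0,44],
  [-2,0,-6,0,0,0,44],
  [-2,0,-6,0,0,0,44],
])

```text
time_s: 40.35
tcp_pos: [0.6577, 0.0204, 0.1735]
ee_rot: [[-0.094, -0.996, 0.001], [-0.996, 0.094, 0.001], [-0.001, -0.001, -1.0]]
wrist_force: [-0.3, 0.3, -0.1]
gripper_width: 0.503
```

```bash
python3 - <<'E'
from h import *
c=look("wrist","w18")
i=c["pixels"][:,:,::-1];cv2.imwrite("pics/w18z.png",cv2.resize(i[0:250,180:480],None,fx=2.3,fy=2.3,interpolation=cv2.INTER_CUBIC))
i=look("scene","s18")["pixels"][:,:,::-1];j=look("side","d18")["pixels"][:,:,::-1]
cv2.imwrite("pics/sd18.png",np.hstack([cv2.resize(i[160:280,170:350],(720,480))[:,200:600],cv2.resize(j[180:280,210:340],(520,400))[:, :400].copy().repeat(1,0) if 0 else cv2.resize(j[180:280,220:340],(400,480))]))
E
```

```text
t 40.35 tcp [0.6577 0.0204 0.1735] cmd {'p': [0.6527, -0.0307, 0.14], 'yaw': -95.5} F [-0.3  0.3 -0.1] w 43.8
t 40.4 tcp [0.6569 0.0193 0.1721] cmd {'p': [0.6527, -0.0307, 0.14], 'yaw': -95.5} F [ 0.5 -0.4 -0.4] w 44.3
t 40.45 tcp [0.6566 0.0187 0.1713] cmd {'p': [0.6527, -0.0307, 0.14], 'yaw': -95.5} F [ 0.4 -0.1  0.1] w 44.1
```

View pics/w18z.png

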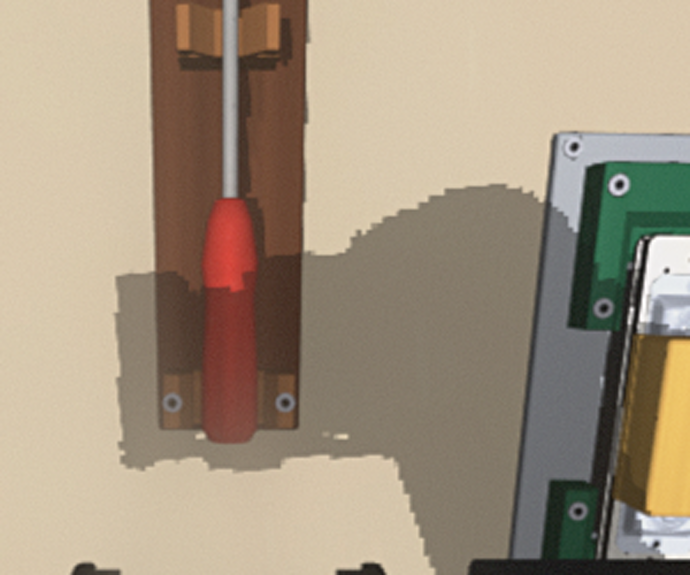

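View pics/sd18.png

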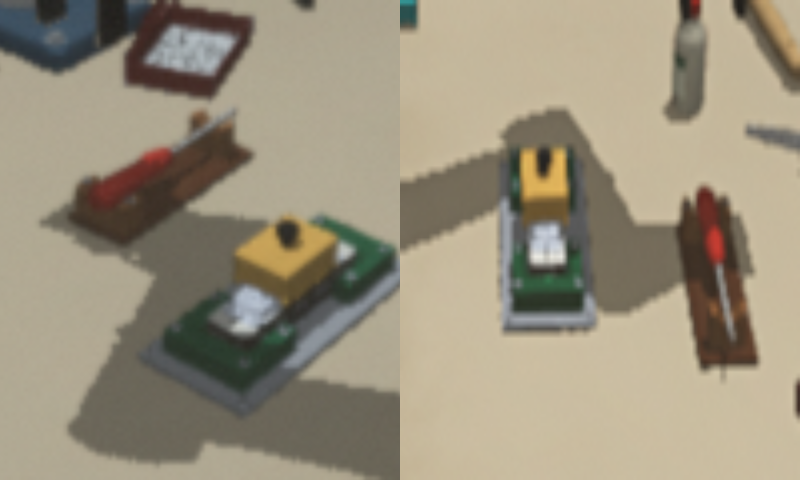

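```bash
python3 - <<'E'
from h import *
json.dump({"p":[.6575,.019,.171],"yaw":-95.5},open(F,"w"));go([.515,.10,.22])
E
```

```text
ROW [-2.68, 5.98, -1.96, 0, 0, -0.0] end [0.5151 0.1    0.22  ] yaw -95.5 need rows 4.0 0.0
```

Request:
play_rows([
  [-2.65,5.9,-2.0,0,0,0,44],
  [-2.65,5.9,-2.0,0,0,0,44],
  [-2.65,5.9,-2.0,0,0,0,44],
  [-2.65,5.9,-2.0,0,0,0,44],
  [-2.65,5.9,-2.0,0,0,0,44],
  [-2.65,5.9,-2.0,0,0,0,44],
  [-2.65,5.9,-2.0,0,0,0,44],
  [-2.65,5.9,-2.0,0,0,0,44],
])

```text
time_s: 41.3
tcp_pos: [0.5176, 0.0983, 0.2217]
ee_rot: [[-0.097, -0.995, -0.002], [-0.995, 0.097, -0.001], [0.001, 0.002, -1.0]]
wrist_force: [-0.1, 0.2, 0.3]
gripper_width: 0.507
```

```bash
python3 - <<'E'
from h import *
c=look("wrist","w19");np.savez("c19.npz",C=c["C"],Rwc=c["Rwc"],camera_matrix=c["camera_matrix"])
i=c["pixels"][:,:,::-1];cv2.imwrite("pics/w19z.png",cv2.resize(i[0:240,80:380],None,fx=2.5,fy=2.5,interpolation=cv2.INTER_CUBIC))
c=look("side","d19")
for t in("bare_comb_mid","oil_bottle_mid"):
    print(t,[(np.round(d["centre"],3),round(d["score"],2)) for d in r.spot_in("side",t)[:2]])
E
```

```text
t 41.3 tcp [0.5176 0.0983 0.2217] cmd {'p': [0.5151099337629617, 0.10002048529237448, 0.22000000000000003], 'yaw': -95.5} F [-0.1  0.2  0.3] w 44.1
t 41.35 tcp [0.5176 0.0984 0.2218] cmd {'p': [0.5151099337629617, 0.10002048529237448, 0.22000000000000003], 'yaw': -95.5} F [ 0.2  0.4 -0.2] w 43.9
bare_comb_mid [(array([0.676, 0.16 , 0.045]), 0.74)]
oil_bottle_mid [(array([0.675, 0.164, 0.049]), 0.73)]
```

View pics/w19z.png

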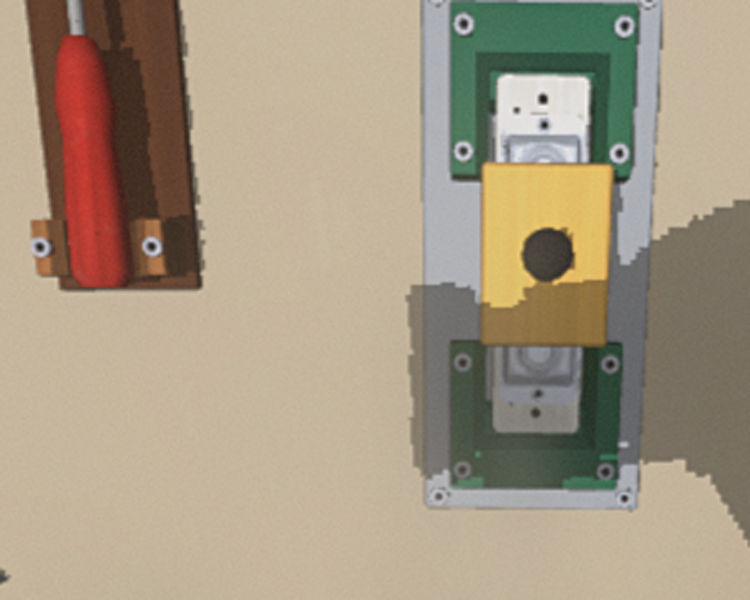

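```bash
python3 - <<'E'
from h import *
c=dict(np.load("c19.npz"))
q=lambda x,y:(80+x/2.5-.3,y/2.5-.3)
f=lambda L,z:px2w(c,[q(*p) for p in L],z).mean(0).round(4)
print("weight",f([(484,164),(613,166),(607,346),(482,343)],.0654),"comb",f([(544,74),(537,433)],.0296),"cover",f([(544,125),(538,394)],.0305))
i=look("scene","s19")["pixels"]
print(r.finish_job())
E
```

```text
weight [0.4929 0.0179] comb [0.4933 0.0181] cover [0.4932 0.019 ]
t 41.5 tcp [0.5174 0.0987 0.2222] cmd {'p': [0.5151099337629617, 0.10002048529237448, 0.22000000000000003], 'yaw': -95.5} F [ 0.2  0.2 -0.2] w 44.1
the job is handed in; nothing more can be done
None
```

The harmonica is made up in the green nest and the job was handed in at 41.5 s. The pile is, from the bottom, the lower cover (hollow side up), the comb with reed plates, the upper cover and the brass weight. The red screwdriver lies in the cradle behind it.

**Pile:** The last wrist view put the middles of the comb at (0.4933, 0.0181), the upper cover at (0.4932, 0.0190) and the weight at (0.4929, 0.0179). The nest's centre measured about (0.4934, 0.0176), so all three agree within about 1.5 mm. The lower cover sat squarely in its recess before the comb covered it. Heights were judged from the tool height at release and from the pictures, not measured again afterwards.

**Screwdriver:** In the last views its handle lay in the wide saddle and its blade in the V. My measurement of the middle of the handle disagreed with the stated dimensions by 5–8 mm, so I aimed between the two. The expected error along the cradle is about 3 mm, against a limit of 15 mm.

**Bystanders:** The last side picture placed the oil bottle within about 5 mm of where it was first found. The last search for the bare black comb returned the bottle's position instead, so it gave no final reading. The black comb was in place and level in the view just before the screwdriver was picked up, and the tools were never planned to come near it.

The robot was clear of everything when I handed in.

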